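# Hang the rinsed carousel wheel up to drip

## Task

The large white sample wheel has just been rinsed and has to be hung up to drip. First slide the drip tray along the bench until it is centred under the hook, then lift the large wheel out of the rack by its rim and hang it with its rim over the J-hook, so that it hangs at rest above the tray. Leave the small wheel, the bottle and the beaker where they are, and do not drop the large wheel or set it down on the bench.

Things in the scene. Friction and masses are not known exactly. Their poses are not given: they have to be found in the camera images.
- wheel_center (a point): Centre of the large white wheel: diameter 200 mm, 14 mm thick, flat rim 32 mm deep radially (inner diameter 136 mm), hub 28 mm, three spokes. It stands on edge in one of the two slots of the rack, its top 100 mm above this point, leaning a few degrees at most. x axis = the axle (level at the start), z axis = up at the start.
- small_wheel_center (a point): Centre of the small white wheel, a bystander that stays in the other slot: diameter 140 mm, 14 mm thick; axes as for the large wheel. The slots lie 80 mm apart along the axles; either wheel may be in the nearer one.
- rack: Fixed wire rack, left or right of the middle, grey base 150 x 130 mm; origin on the bench under its middle; x = along the axles, slots at x = -40 and +40 mm. Its guide wires (beside the wheels, at y = -45 and +45 mm) end 89 mm above the bench; the large wheel's lowest point is 18 mm above the bench, so it must be lifted 71 mm to come clear.
- hook_seat (a point): Where the rim shall rest: middle of the top of a dark rubber saddle (70 mm long, 36 mm wide, two raised edges) on the low point of the J-hook, 260 mm above the bench. x axis = level along the hook (10 mm steel bar), from its free tip towards its post; z up. Past the saddle the bar rises gently to 9 mm above the seat at the post (x = 170 mm) and turns up at x = -60 mm into the tip.
- hook_tip (a point): The upper end of the upturned free tip of the J-hook: at x = -78 mm, z = +20 mm from the seat (its end is round, 5 mm radius). The open side of the hook: the rim passes over it towards the post.
- tray_center (a point): Middle of the floor of the drip tray (loose steel tray 120 mm along x, 130 mm along y, walls 25 mm high, about 0.3 kg), 4 mm above the bench. Its x axis points away from its handle.
- tray_grip (a point): Place to hold the tray: on its straight black bar handle (14 mm wide in y, 16 mm high, centre 33 mm above the bench, top 41 mm), 145 mm from the middle of the tray towards -x; the bar runs along x from -60 to -174 mm.
- bottle_center (a point): Middle of an amber bottle 60 mm in diameter and 150 mm high, standing; a bystander.
- beaker_center (a point): Middle of a clear beaker 64 mm in diameter and 85 mm high, standing; a bystander.
- wheel: The large wheel (loose, about 0.25 kg), same frame as its centre. One spoke points to -z, the other two 30 degrees above +y and -y: below the top of the rim an opening is free for 60 degrees either side, 54 mm high from rim to hub.
- stand: The fixed hook stand, left or right of the middle; origin on the bench straight below the seat, axes as there. Its foot, 12 mm thick and 130 mm wide, begins at x = 125 mm, so the bench under the seat is free. But for the tip, nothing of it is more than 15 mm above the seat; under the saddle the hook reaches 14 mm below the seat.
- tray: The drip tray; origin at the middle of its underside.
Not all that is in view belongs to the job. What is shaped like the wheel but blue, green or turquoise is not meant.

How it is judged:
On the way, in this order (a step that is already met when the one before it is completed fails the run):
1. the tray is centred under the hook while the large wheel is still in the rack (horizontal distance between tray_center and hook_seat below 0.04 m and distance of wheel_center from where it was at the start of the episode below 0.03 m), for 0.2 s.
2. the large wheel is lifted clear of the rack (height (world z) of wheel_center above 0.18 m), for 0.1 s.
At the end, for the whole second after the job is handed in: The large wheel hangs still by its rim on the hook: centre 50-80 mm below the seat, within 60 mm (tip side) to 70 mm (post side) along the hook and 30 mm sideways, axle level within 0.37 rad. The tray stands flat, its middle within 40 mm horizontally of the seat (horizontal distance between tray_center and hook_seat below 0.04 m and angle between tray's own z axis and vertical below 0.1 rad and x of wheel_center in the frame of hook_seat between -0.06 and 0.07 m and y of wheel_center in the frame of hook_seat between -0.03 and 0.03 m and z of wheel_center in the frame of hook_seat between -0.08 and -0.05 m and contact force between wheel and stand above 0.8 N and angle between wheel's own x axis and vertical above 1.2 rad and linear speed of wheel below 0.03 m/s and angular speed of wheel below 0.3 rad/s); the robot touches nothing.
It fails at once if the small wheel is moved by more than 40 mm (distance of small_wheel_center from where it was at the start of the episode above 0.04 m).
It fails at once if the bottle is moved by more than 40 mm (distance of bottle_center from where it was at the start of the episode above 0.04 m).
It fails at once if the beaker is moved by more than 40 mm (distance of beaker_center from where it was at the start of the episode above 0.04 m).
It fails at once if the large wheel is dropped or set down on the bench (height (world z) of wheel_center below 0.106 m).
It also fails if it takes over 72 s, if anything falls off the work surface, if the arm or the gripper's body presses on something with over 40 N, if the wrist force passes 120 N, or if a joint passes its speed limit or range.

## Robot

A 6-joint arm with a two-finger parallel gripper is mounted at the origin on the work surface. World frame = base frame: x ahead of the robot, y to its left, z up, the work surface at z = 0. Lengths are in m, angles in rad, forces in N, time in s.
With the tool pointing down it reaches from about 0.35 to 0.725 m from the base axis. Payload 4.3 kg.
Tool frame: the origin (TCP) lies midway between the tips of the shut fingers; the grasp point (between the pads) lies behind it (env.grip_depth is the z of the grasp point in the tool frame, in m); z points along the fingers, y is the direction in which the jaws open and shut (so a half turn about z gives the same grasp; the last joint's range is limited). The gripper opens to 85 mm and grips with 20 to 120 N. Pads are 22 mm wide; open, the fingers measure 114 mm over their backs; the gripper's body (76 mm by 85 mm) begins 54 mm behind the grasp point. The pads swing forward as they close: fully open they stand 13 mm farther back than shut.
Start: joints at [-1.409, 0.377, 0.081, 1.274, 0, 1.46], TCP at [0.154, -0.554, 0.231] pointing down, gripper open.
Joint ranges: [-2.72, 2.72], [-0.84, 1.66], [-1.02, 1.22], [-1.77, 2.12], [-1.37, 1.28], [-3.14, 3.14]. Speed limits (rad/s): [2.57, 2.57, 3.14, 3.14, 3.14, 3.14].

## Interface

Orientations are given as a rotation vector (axis times angle).
In Python, from rig import env gives the robot as it stands. The module is installed in compiled form; this text tells all that it offers.
- The arm moves only by the shell command python3 -m handwheel 'ROWS' [FORCE]. ROWS is JSON, a list of rows, each an object of numbers: "rx", "ry", "rz": the turn, a rotation vector about the tool's x, y, z in degrees; "x", "y", "z": the shift along the tool's x, y, z in cm; "jaw": the closure, from -1 (fully open) to 1 (shut). In form: [{"rx": .., "ry": .., "rz": .., "x": .., "y": .., "z": .., "jaw": ..}, ...]. A call has 1 to 10 rows; each row shifts and turns the commanded pose from where the row before left it, along the tool's axes as they then stand; what a row does not reach is not made up. A row lasts 1/8 s, in which the tool goes at most 62.5 mm and 10.7 degrees, less where a joint would pass 70% of its speed; a pose out of reach is approached as far as the arm can. A call is refused whole if a number of a shift passes 6.25 or a number of a turn 10.7, either way. A call with a gripper value outside its range is refused whole. The fingers move at their own pace and stop on an object; FORCE is the grip in N (left out, the last holds). Time passes only in rows, so rows that do not move let the fingers close. It gives the time, the measured TCP pose, the force and the opening at its end, in the units of the state.
- env.get_state(): the state, without advancing time (a new reading comes with each control period).
- env.camera(name): name is "side" or "top"; returns (picture, depth): 420x560x3 uint8, red, green, blue; 420x560 float32, m along the optical axis (not along the pixel's ray), 0 where there is no reading.
- env.camera_info(name): a dict with "fov_y" (degrees; the focal length in pixels is half the picture's height over the tangent of half this angle, whatever the lens; pixels are square), "cx", "cy" (the principal point, pixels), "R" (3x3) and "t" (3): a world point X has camera coordinates R X + t. Camera axes: x right, y down, z forward; pixel columns grow to the right and rows downward; lengths in m; the calibration is good to about 2 mm. A picture is of the moment at which its call begins. camera_info takes no time and is no camera call.
- env.sign_off(): hands the job in, once; it reports no verdict.
The state is a dict: "time": time; "q": joint angles; "joint_velocities": joint speeds; "joint_torque": joint torques, N m; "eef_pos": TCP position; "ee_rot": TCP orientation; "force": force on the tool from outside, world axes, zero at the start; "torque": the same for the moment, N m; "finger_gap": finger opening in m.
Only numpy, scipy, OpenCV 4.12 (cv2) and the standard library are available. Lean on these libraries where they do the work, as an engineer would, in place of code of your own. Each camera call takes 0.05 s, during which the arm holds its last target.

## Working session

There is one attempt and no reset: what is moved stays moved. The work goes in short steps, Python scripts to look and compute and a shell command to move; the robot and the scene stay as the last step left them, time stands still between calls to the robot, and variables do not carry over. Pictures are saved under pics/ and viewed, and the job is handed in when it is done.

```bash
ls; mkdir -p pics; python3 - <<'E'
from rig import env
import cv2,numpy as np
s=env.get_state();print({k:np.round(v,3) for k,v in s.items()}, env.grip_depth)
for n in("side","top"):
    p,d=env.camera(n);cv2.imwrite(f"pics/{n}0.png",p[:,:,::-1]);np.save(f"pics/{n}0.npy",d)
    i=env.camera_info(n);print(n,i)
E
```

```text
pics
{'time': np.float64(0.0), 'q': array([-1.409,  0.378,  0.08 ,  1.274, -0.   ,  1.461]), 'joint_velocities': array([-0.002,  0.001, -0.001, -0.   , -0.001, -0.   ]), 'joint_torque': array([ 0.0000e+00, -4.6360e+01,  2.6988e+01,  2.1000e-02, -0.0000e+00,
       -0.0000e+00]), 'eef_pos': array([ 0.154, -0.553,  0.23 ]), 'ee_rot': array([-3.111, -0.425,  0.   ]), 'force': array([ 0.559, -0.375,  0.594]), 'torque': array([ 0.013, -0.021,  0.002]), 'finger_gap': np.float64(0.086)} -0.0187
side {'fov_y': 50.73736283947469, 'cx': 282.66480852941413, 'cy': 218.77380440463307, 'R': array([[-0.94287193, -0.33228637, -0.02404767],
       [-0.18301687,  0.57692444, -0.79602953],
       [ 0.27838346, -0.74615277, -0.60477987]]), 't': array([0.55767799, 0.18226266, 1.22454915])}
top {'fov_y': 53.83580523841668, 'cx': 280.4690587044716, 'cy': 214.92497116175448, 'R': array([[ 0.02607285, -0.99964674, -0.00515715],
       [-0.99700862, -0.02562787, -0.07291787],
       [ 0.07275994,  0.0070429 , -0.99732462]]), 't': array([0.08729069, 0.55243879, 1.33505129])}
```

View pics/side0.png

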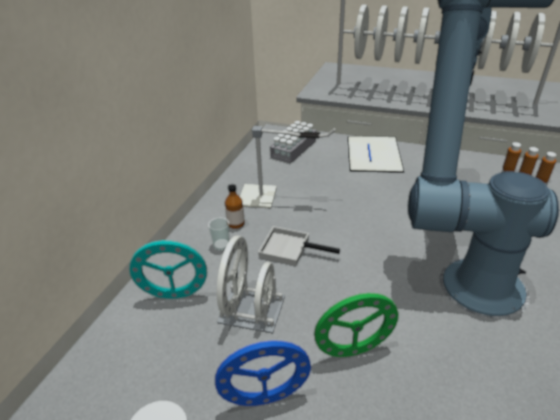

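View pics/top0.png

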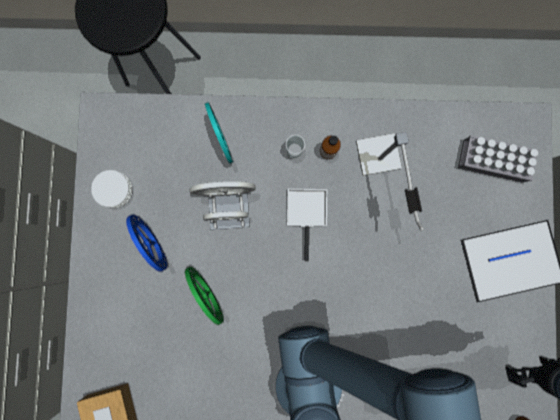

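```bash
cat > h.py <<'E'
import numpy as np,cv2
from rig import env
from scipy.spatial.transform import Rotation as Ro
def K(n):
    i=env.camera_info(n);f=210/np.tan(np.radians(i["fov_y"]/2));return f,i["cx"],i["cy"],np.array(i["R"]),np.array(i["t"])
def px(n,P):
    f,cx,cy,R,t=K(n);c=np.atleast_2d(P)@R.T+t;return np.c_[cx+f*c[:,0]/c[:,2],cy+f*c[:,1]/c[:,2]]
def cloud(n,d):
    f,cx,cy,R,t=K(n);v,u=np.mgrid[:420,:560];c=np.stack([(u-cx)/f*d,(v-cy)/f*d,d],-1);return (c-t)@R
def onz(n,u,v,z):
    f,cx,cy,R,t=K(n);r=R.T@np.array([(u-cx)/f,(v-cy)/f,1]);o=-R.T@t;return o+r*(z-o[2])/r[2]
def crop(src,u0,v0,w,h,k,out):
    p=cv2.imread(src);c=cv2.resize(p[v0:v0+h,u0:u0+w],None,fx=k,fy=k,interpolation=cv2.INTER_CUBIC)
    for u in range((u0+9)//10*10,u0+w,10): cv2.putText(c,str(u),(int((u-u0)*k),8),0,.3,(0,0,255),1) if u%20==0 else None; cv2.line(c,(int((u-u0+.5)*k),10),(int((u-u0+.5)*k),14),(0,0,255),1)
    for v in range((v0+9)//10*10,v0+h,10): cv2.putText(c,str(v),(0,int((v-v0+.5)*k)+3),0,.3,(0,0,255),1)
    cv2.imwrite(out,c)
E
python3 - <<'E'
from h import *
crop("pics/top0.png",180,120,260,150,3,"pics/top0a.png")
crop("pics/side0.png",190,110,160,220,2.7,"pics/side0a.png")
P=cloud("top",np.load("pics/top0.npy"))
for u,v in [(200,190),(222,188),(245,187),(215,215),(230,216),(243,216),(306,240),(306,255),(306,208),(295,200),(413,190),(413,200),(413,208),(403,150),(410,175),(418,225),(330,140),(295,140),(350,300)]:
    print(u,v,np.round(P[v,u],3))
E
```

```text
200 190 [0.606 0.338 0.169]
222 188 [0.619 0.28  0.132]
245 187 [0.619 0.207 0.167]
215 215 [0.535 0.294 0.153]
230 216 [0.534 0.252 0.138]
243 216 [0.538 0.217 0.1  ]
306 240 [0.47  0.017 0.039]
306 255 [0.422 0.016 0.04 ]
306 208 [0.576 0.018 0.006]
295 200 [0.602 0.055 0.009]
413 190 [ 0.609 -0.255  0.264]
413 200 [ 0.582 -0.256  0.261]
413 208 [ 0.56  -0.257  0.26 ]
403 150 [ 0.717 -0.227  0.266]
410 175 [ 0.65  -0.249  0.258]
418 225 [ 0.514 -0.267  0.27 ]
330 140 [ 0.77  -0.042  0.149]
295 140 [0.796 0.06  0.04 ]
350 300 [ 0.278 -0.134 -0.002]
```

View pics/top0a.png

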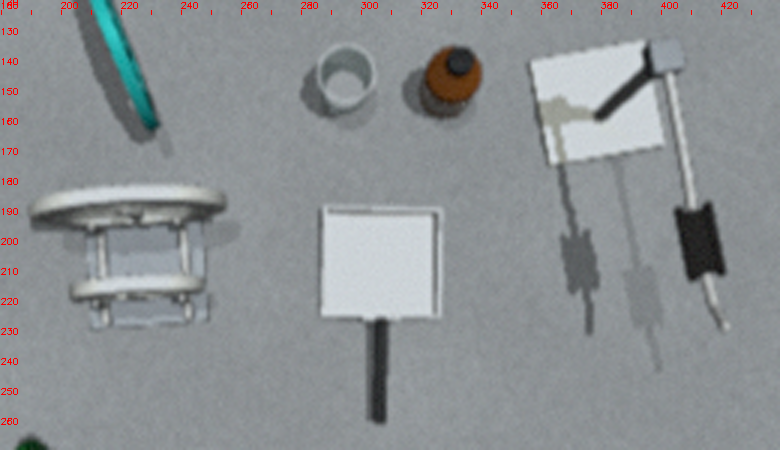

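View pics/side0a.png

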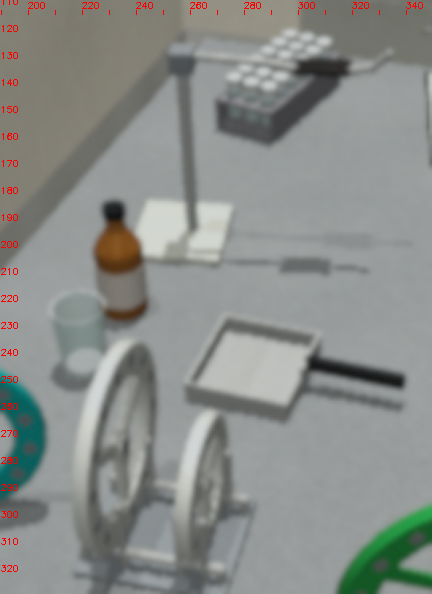

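```bash
python3 - <<'E'
from h import *
np.set_printoptions(precision=4,suppress=True)
d=np.load("pics/top0.npy");P=cloud("top",d);img=cv2.imread("pics/top0.png").astype(int)
x,y,z=P[...,0],P[...,1],P[...,2]
def line(Q):
    m=Q.mean(0);_,s,v=np.linalg.svd(Q-m,full_matrices=False);return m,v[0]*np.sign(v[0][0]),s/np.sqrt(len(Q))
# handle
h=(z>.025)&(z<.055)&(x>.39)&(x<.515)&(abs(y-.017)<.03)&(img.sum(2)<200)
print("handle",h.sum(),line(P[h]),x[h].min(),x[h].max())
# tray wall rims
t=(z>.015)&(z<.04)&(x>.5)&(x<.66)&(abs(y-.02)<.09)&(img.sum(2)>250)
print("traywalls",t.sum(),cv2.minAreaRect(P[t][:,:2].astype(np.float32)*1000),z[t].max())
v,u=np.nonzero((z<.03)&(x>.5)&(x<.66)&(abs(y-.02)<.08)&(img.sum(2)>560))
r=cv2.minAreaRect(np.c_[u,v].astype(np.float32));print(r,[onz("top",*c,.02)for c in cv2.boxPoints(r)])
s=(z>.235)&(z<.275)&(x>.53)&(x<.63)&(abs(y+.257)<.04)&(img.sum(2)<200)
print("saddle",s.sum(),cv2.minAreaRect(P[s][:,:2].astype(np.float32)*1000),P[s].mean(0),np.percentile(z[s],[5,50,95]))
b=(z>.24)&(z<.3)&(y<-.2)&(y>-.3)&(x>.48)&(x<.69)
print("bar",line(P[b])); 
for a in np.arange(.48,.73,.02):
    k=b&(x>a)&(x<a+.02); print(round(a,2),k.sum(),P[k].mean(0) if k.any() else 0)
w=(z>.1)&(z<.26)&(x>.585)&(x<.65)&(y>.15)&(y<.4)
v,u=np.nonzero(w)
print("wheel top",w.sum(),line(P[w]),z[w].max());k=w&(z>.205);print(k.sum(),P[k].mean(0),np.ptp(x[k]))
for a in np.arange(.16,.4,.02):
    k=w&(y>a)&(y<a+.02);print(round(a,2),k.sum(),P[k].mean(0) if k.any() else 0,z[k].max() if k.any() else 0)
w=(z>.1)&(z<.2)&(x>.51)&(x<.56)&(y>.15)&(y<.4);print("small",line(P[w]),z[w].max())
E
```

```text
handle 122 (array([0.4601, 0.0168, 0.0415]), array([ 0.9998, -0.0146,  0.0127]), array([0.0322, 0.0038, 0.003 ])) 0.406046754532951 0.5117186988596467
traywalls 211 ((577.9034423828125, 16.834125518798828), (125.49576568603516, 128.21368408203125), 1.2763773202896118) 0.039293710728377805
((306.98358154296875, 207.05833435058594), (39.01253890991211, 34.98487091064453), 1.6846843957901) [array([0.5209, 0.0795, 0.02  ]), array([0.6362, 0.079 , 0.02  ]), array([ 0.6357, -0.0494,  0.02  ]), array([ 0.5204, -0.0481,  0.02  ])]
saddle 271 ((581.1358032226562, -256.2402038574219), (63.335811614990234, 33.521541595458984), 11.89832878112793) [ 0.5815 -0.2565  0.2593] [0.2557 0.2592 0.2633]
bar (array([ 0.5894, -0.2551,  0.2607]), array([ 0.9784,  0.2063, -0.011 ]), array([0.0437, 0.0086, 0.0047]))
0.48 0 0
0.5 29 [ 0.5116 -0.271   0.275 ]
0.52 30 [ 0.5303 -0.2675  0.2603]
0.54 60 [ 0.5522 -0.2613  0.2582]
0.56 109 [ 0.5699 -0.2593  0.2592]
0.58 97 [ 0.59   -0.2552  0.2594]
0.6 82 [ 0.6083 -0.2526  0.259 ]
0.62 30 [ 0.6297 -0.2461  0.2598]
0.64 28 [ 0.65   -0.2424  0.263 ]
0.66 30 [ 0.6697 -
[... 206 characters left out ...]
3 [0.6186 0.2781 0.2138] 0.019890844619362302
0.16 0 0 0
0.18 52 [0.6254 0.19   0.1479] 0.17775632322680407
0.2 60 [0.6229 0.209  0.1741] 0.2013190734924174
0.22 55 [0.6222 0.2305 0.1973] 0.211875615349575
0.24 60 [0.6201 0.2504 0.1976] 0.22061088307728105
0.26 67 [0.6172 0.2705 0.1843] 0.22327084384340198
0.28 70 [0.6159 0.2904 0.1841] 0.22252959298035146
0.3 58 [0.6139 0.3102 0.1937] 0.21953621592141662
0.32 48 [0.6118 0.3298 0.1913] 0.2103900752023648
0.34 56 [0.6088 0.3496 0.1633] 0.20055528888085203
0.36 30 [0.6075 0.3674 0.1492] 0.17746457801393664
0.38 0 0 0
small (array([0.5392, 0.266 , 0.1387]), array([ 0.0997, -0.991 , -0.0892]), array([0.038 , 0.0149, 0.0043])) 0.15978748001738316
```

```bash
python3 - <<'E'
from h import *
np.set_printoptions(precision=4,suppress=True)
d=np.load("pics/side0.npy");P=cloud("side",d);img=cv2.imread("pics/side0.png").astype(int)
x,y,z=P[...,0],P[...,1],P[...,2]
w=(z>.03)&(z<.26)&(x>.585)&(x<.65)&(y>.15)&(y<.4)&(img.min(2)>110)
Q=P[w];print(len(Q),Q.mean(0),Q.min(0),Q.max(0))
m=np.median(Q,0);
for _ in range(5):
    A=np.c_[Q[:,1]-.27,Q[:,2]-.118,np.ones(len(Q))];c=np.linalg.lstsq(A,Q[:,0],rcond=None)[0];r=Q[:,0]-A@c;k=abs(r)<.006;Q=Q[k]
print(len(Q),c,r.std(), "plane x=c0*(y-.27)+c1*(z-.118)+c2")
E
```

```text
1047 [0.6165 0.2984 0.1394] [0.5998 0.1891 0.0324] [0.6351 0.3875 0.2191]
796 [-0.0882 -0.0053  0.618 ] 0.0031959176285351982 plane x=c0*(y-.27)+c1*(z-.118)+c2
```

```bash
cat >> h.py <<'E'
def pose():
    s=env.get_state();return np.array(s["eef_pos"]),Ro.from_rotvec(s["ee_rot"]),s
def Rdown(az_deg,tilt_deg=0):  # x_tool azimuth, z down; then tilt about tool y
    a=np.radians(az_deg);X=np.array([np.cos(a),np.sin(a),0]);Z=np.array([0,0,-1.]);Y=np.cross(Z,X)
    return Ro.from_matrix(np.c_[X,Y,Z])*Ro.from_euler("y",tilt_deg,degrees=True)
def go(target,Rt=None,p=None,R=None):
    p0,R0,s=pose()
    if p is None:p=p0
    if R is None:R=R0
    sh=R.inv().apply(np.array(target)-p)*100
    print("shift cm (current axes)",sh.round(2), "turn deg",None if Rt is None else (R.inv()*Rt).as_rotvec(degrees=True).round(2))
    if Rt is not None: print("shift cm in turned axes",(Rt.inv().apply(np.array(target)-p)*100).round(2))
def st():
    p,R,s=pose();M=R.as_matrix();print("t",round(float(s["time"]),2),"p",p.round(4),"azx",np.degrees(np.arctan2(M[1,0],M[0,0])).round(2),"ztool",M[:,2].round(3),"F",np.round(s["force"],2),"T",np.round(s["torque"],2),"gap",round(float(s["finger_gap"]),4),"q",np.round(s["q"],2))
E
python3 -m handwheel '[{"rz":-10.7},{"rz":-10.7},{"rz":-10.7},{"rz":-10.7},{"rz":-10.7},{"rz":-10.7},{"rz":-10.7},{"rz":-10.7},{"rz":-10.7},{"rz":-10.7}]'
python3 -m handwheel '[{"rz":-10.7},{"rz":-10.7},{"rz":-10.7},{"rz":-10.7},{"rz":-10.7},{"rz":-3.1},{"rz":0},{"rz":0}]'
python3 - <<'E'
from h import *
st()
go([.33,-.25,.2]);go([.42,.019,.15]);go([.42,.019,.15],Rdown(179.2,0));go([.42,.019,.15],Rdown(179.2,10));
print(Rdown(179.2,10).as_matrix())
E
```

```text
t 0.1 p [ 0.1543 -0.5533  0.2304] azx 15.57 ztool [-0.     0.002 -1.   ] F [-0.14 -0.42 -0.11] T [-0.   -0.02 -0.  ] gap 0.0854 q [-1.41  0.38  0.08  1.27  0.    1.46]
shift cm (current axes) [ 25.07 -24.5    3.09] turn deg None
shift cm (current axes) [ 40.96 -47.98   8.14] turn deg None
shift cm (current axes) [ 40.96 -47.98   8.14] turn deg [-0.0000e+00 -1.5000e-01 -1.6363e+02]
shift cm in turned axes [-25.77  57.6    8.04]
shift cm (current axes) [ 40.96 -47.98   8.14] turn deg [  14.26    1.9  -163.05]
shift cm in turned axes [-26.78  57.6    3.45]
[[-0.98471176  0.01396218 -0.17363125]
 [ 0.01375006  0.99990252  0.00242451]
 [ 0.17364818  0.         -0.98480775]]invalid input at $[0]: expected keys rx, ry, rz, x, y, z, jaw
invalid input at $[0]: expected keys rx, ry, rz, x, y, z, jaw
```

```bash

python3 -m handwheel '[{"rx":0,"ry":0,"rz":-10.7,"x":0,"y":0,"z":0,"jaw":-1},{"rx":0,"ry":0,"rz":-10.7,"x":0,"y":0,"z":0,"jaw":-1},{"rx":0,"ry":0,"rz":-10.7,"x":0,"y":0,"z":0,"jaw":-1},{"rx":0,"ry":0,"rz":-10.7,"x":0,"y":0,"z":0,"jaw":-1},{"rx":0,"ry":0,"rz":-10.7,"x":0,"y":0,"z":0,"jaw":-1},{"rx":0,"ry":0,"rz":-10.7,"x":0,"y":0,"z":0,"jaw":-1},{"rx":0,"ry":0,"rz":-10.7,"x":0,"y":0,"z":0,"jaw":-1},{"rx":0,"ry":0,"rz":-10.7,"x":0,"y":0,"z":0,"jaw":-1},{"rx":0,"ry":0,"rz":-10.7,"x":0,"y":0,"z":0,"jaw":-1},{"rx":0,"ry":0,"rz":-10.7,"x":0,"y":0,"z":0,"jaw":-1}]'
python3 -m handwheel '[{"rx":0,"ry":0,"rz":-10.7,"x":0,"y":0,"z":0,"jaw":-1},{"rx":0,"ry":0,"rz":-10.7,"x":0,"y":0,"z":0,"jaw":-1},{"rx":0,"ry":0,"rz":-10.7,"x":0,"y":0,"z":0,"jaw":-1},{"rx":0,"ry":0,"rz":-10.7,"x":0,"y":0,"z":0,"jaw":-1},{"rx":0,"ry":0,"rz":-10.7,"x":0,"y":0,"z":0,"jaw":-1},{"rx":0,"ry":0,"rz":-3.1,"x":0,"y":0,"z":0,"jaw":-1},{"rx":0,"ry":0,"rz":0,"x":0,"y":0,"z":0,"jaw":-1}]'
python3 - <<'E'
from h import *
st()
go([.33,-.25,.2])
go([.42,.019,.15],p=np.array([.33,-.25,.2]))
E
```

```text
time: 1.35
eef_pos: [0.1543, -0.5535, 0.2307]
ee_rot: [-1.5, -2.759, -0.002]
force: [0.2, -1.1, -0.0]
finger_gap: 0.0853
time: 2.22
eef_pos: [0.1543, -0.5536, 0.2308]
ee_rot: [-0.024, -3.141, -0.002]
force: [-0.2, -0.3, 0.6]
finger_gap: 0.0855
t 2.23 p [ 0.1543 -0.5536  0.2308] azx 179.13 ztool [-0.     0.001 -1.   ] F [-0.19 -0.32  0.64] T [ 0.02  0.02 -0.03] gap 0.0855 q [-1.41  0.38  0.08  1.27 -0.   -1.39]
shift cm (current axes) [-17.11  30.62   3.11] turn deg None
shift cm (current axes) [-8.59 27.03  5.03] turn deg None
```

```bash

python3 -m handwheel '[{"rx":0,"ry":0,"rz":0,"x":-2.45,"y":4.37,"z":0.44,"jaw":-1},{"rx":0,"ry":0,"rz":0,"x":-2.45,"y":4.37,"z":0.44,"jaw":-1},{"rx":0,"ry":0,"rz":0,"x":-2.45,"y":4.37,"z":0.44,"jaw":-1},{"rx":0,"ry":0,"rz":0,"x":-2.45,"y":4.37,"z":0.44,"jaw":-1},{"rx":0,"ry":0,"rz":0,"x":-2.45,"y":4.37,"z":0.44,"jaw":-1},{"rx":0,"ry":0,"rz":0,"x":-2.45,"y":4.37,"z":0.44,"jaw":-1},{"rx":0,"ry":0,"rz":0,"x":-2.45,"y":4.37,"z":0.44,"jaw":-1}]'
python3 -m handwheel '[{"rx":0,"ry":0,"rz":0,"x":-1.43,"y":4.5,"z":0.84,"jaw":-1},{"rx":0,"ry":0,"rz":0,"x":-1.43,"y":4.5,"z":0.84,"jaw":-1},{"rx":0,"ry":0,"rz":0,"x":-1.43,"y":4.5,"z":0.84,"jaw":-1},{"rx":0,"ry":0,"rz":0,"x":-1.43,"y":4.5,"z":0.84,"jaw":-1},{"rx":0,"ry":0,"rz":0,"x":-1.43,"y":4.5,"z":0.84,"jaw":-1},{"rx":0,"ry":0,"rz":0,"x":-1.43,"y":4.5,"z":0.84,"jaw":-1},{"rx":0,"ry":-10,"rz":0,"x":0,"y":0,"z":0,"jaw":-1},{"rx":0,"ry":0,"rz":0,"x":0,"y":0,"z":0,"jaw":-1},{"rx":0,"ry":0,"rz":0,"x":0,"y":0,"z":0,"jaw":-1}]'
python3 - <<'E'
from h import *
st()
go([.42,.018,.06],Rdown(179.2,-10));go([.42,.018,.016],Rdown(179.2,-10))
for n in("side","top"):
    p,d=env.camera(n);cv2.imwrite(f"pics/{n}1.png",p[:,:,::-1])
E
```

```text
time: 3.1
eef_pos: [0.3308, -0.2491, 0.2004]
ee_rot: [0.025, 3.141, -0.0]
force: [0.9, 0.6, 0.5]
finger_gap: 0.0853
time: 4.22
eef_pos: [0.4205, 0.0179, 0.151]
ee_rot: [0.023, 2.966, -0.002]
force: [0.8, -0.1, -0.1]
finger_gap: 0.0854
t 4.22 p [0.4205 0.0179 0.151 ] azx 179.12 ztool [ 0.174 -0.003 -0.985] F [ 0.76 -0.14 -0.12] T [-0.02  0.08  0.02] gap 0.0854 q [-0.12 -0.03 -0.66  0.77  0.02 -0.11]
shift cm (current axes) [1.63 0.01 8.95] turn deg [-0.03  0.03 -0.08]
shift cm in turned axes [1.63 0.01 8.95]
shift cm (current axes) [2.400e+00 1.000e-02 1.328e+01] turn deg [-0.03  0.03 -0.08]
shift cm in turned axes [2.390e+00 1.000e-02 1.328e+01]
```

View pics/side1.png

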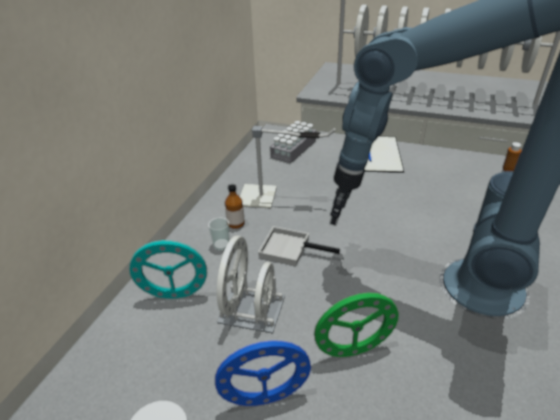

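```bash

python3 -m handwheel '[{"rx":0,"ry":0,"rz":0,"x":0.48,"y":0,"z":2.66,"jaw":-1},{"rx":0,"ry":0,"rz":0,"x":0.48,"y":0,"z":2.66,"jaw":-1},{"rx":0,"ry":0,"rz":0,"x":0.48,"y":0,"z":2.66,"jaw":-1},{"rx":0,"ry":0,"rz":0,"x":0.48,"y":0,"z":2.66,"jaw":-1},{"rx":0,"ry":0,"rz":0,"x":0.24,"y":0,"z":1.33,"jaw":-1},{"rx":0,"ry":0,"rz":0,"x":0.24,"y":0,"z":1.3,"jaw":-1},{"rx":0,"ry":0,"rz":0,"x":0,"y":0,"z":0,"jaw":-1}]' 40
python3 - <<'E'
from h import *
st()
E
python3 -m handwheel '[{"rx":0,"ry":0,"rz":0,"x":0,"y":0,"z":0,"jaw":1},{"rx":0,"ry":0,"rz":0,"x":0,"y":0,"z":0,"jaw":1},{"rx":0,"ry":0,"rz":0,"x":0,"y":0,"z":0,"jaw":1},{"rx":0,"ry":0,"rz":0,"x":0,"y":0,"z":0,"jaw":1},{"rx":0,"ry":0,"rz":0,"x":0,"y":0,"z":0,"jaw":1},{"rx":0,"ry":0,"rz":0,"x":0,"y":0,"z":0,"jaw":1}]' 40
python3 - <<'E'
from h import *
st();p,R,s=pose();go(p+[.003,-.2735,0])
E
```

```text
time: 5.2
eef_pos: [0.4209, 0.0175, 0.0153]
ee_rot: [0.023, 2.967, -0.002]
force: [0.5, 0.0, 1.3]
finger_gap: 0.0853
t 5.2 p [0.4209 0.0175 0.0153] azx 179.1 ztool [ 0.174 -0.003 -0.985] F [0.49 0.04 1.33] T [ 0.03  0.09 -0.  ] gap 0.0853 q [-0.12  0.16 -0.88  0.36  0.02 -0.11]
time: 5.95
eef_pos: [0.4195, 0.0184, 0.0154]
ee_rot: [0.021, 2.967, -0.001]
force: [-0.9, 1.2, 2.3]
finger_gap: 0.0133
t 5.95 p [0.4195 0.0184 0.0154] azx 179.2 ztool [ 0.174 -0.002 -0.985] F [-0.92  1.16  2.33] T [0.34 0.13 0.18] gap 0.0133 q [-0.12  0.16 -0.88  0.36  0.02 -0.11]
shift cm (current axes) [ -0.67 -27.34   0.11] turn deg None
```

Handle gripped (gap 13.3 mm). Slide in 15 gentle rows.

```bash

python3 -m handwheel '[{"rx":0,"ry":0,"rz":0,"x":-0.02,"y":-0.8,"z":0,"jaw":1},{"rx":0,"ry":0,"rz":0,"x":-0.04,"y":-1.6,"z":0,"jaw":1},{"rx":0,"ry":0,"rz":0,"x":-0.05,"y":-2,"z":0,"jaw":1},{"rx":0,"ry":0,"rz":0,"x":-0.05,"y":-2,"z":0,"jaw":1},{"rx":0,"ry":0,"rz":0,"x":-0.05,"y":-2,"z":0,"jaw":1},{"rx":0,"ry":0,"rz":0,"x":-0.05,"y":-2,"z":0,"jaw":1},{"rx":0,"ry":0,"rz":0,"x":-0.05,"y":-2,"z":0,"jaw":1}]'
python3 -m handwheel '[{"rx":0,"ry":0,"rz":0,"x":-0.05,"y":-2,"z":0,"jaw":1},{"rx":0,"ry":0,"rz":0,"x":-0.05,"y":-2,"z":0,"jaw":1},{"rx":0,"ry":0,"rz":0,"x":-0.05,"y":-2,"z":0,"jaw":1},{"rx":0,"ry":0,"rz":0,"x":-0.05,"y":-2,"z":0,"jaw":1},{"rx":0,"ry":0,"rz":0,"x":-0.05,"y":-2,"z":0,"jaw":1},{"rx":0,"ry":0,"rz":0,"x":-0.05,"y":-2,"z":0,"jaw":1},{"rx":0,"ry":0,"rz":0,"x":-0.05,"y":-2,"z":0,"jaw":1},{"rx":0,"ry":0,"rz":0,"x":-0.03,"y":-0.95,"z":0,"jaw":1},{"rx":0,"ry":0,"rz":0,"x":0,"y":0,"z":0,"jaw":1},{"rx":0,"ry":0,"rz":0,"x":0,"y":0,"z":0,"jaw":1}]'
python3 - <<'E'
from h import *
np.set_printoptions(precision=4,suppress=True)
st()
for n in("side","top"):
    p,d=env.camera(n);cv2.imwrite(f"pics/{n}2.png",p[:,:,::-1]);np.save(f"pics/{n}2.npy",d)
crop("pics/top2.png",330,110,160,180,3.3,"pics/top2a.png")
print(px("top",[[.581,-.2565,.26],[.581,-.2565,.025],[.521,-.19,.025],[.641,-.19,.025],[.641,-.32,.025],[.521,-.32,.025]]))
E
```

```text
time: 6.82
eef_pos: [0.4202, -0.1063, 0.0156]
ee_rot: [0.021, 2.967, -0.0]
force: [0.6, 3.2, 1.4]
finger_gap: 0.0131
time: 8.07
eef_pos: [0.4221, -0.2555, 0.0165]
ee_rot: [0.023, 2.967, -0.003]
force: [0.4, -1.5, -1.4]
finger_gap: 0.0133
t 8.07 p [ 0.4221 -0.2555  0.0165] azx 179.13 ztool [ 0.173 -0.003 -0.985] F [ 0.44 -1.51 -1.35] T [-0.16  0.3  -0.2 ] gap 0.0133 q [-0.75  0.3  -0.67  0.47  0.12 -0.72]
[[412.9432 200.3964]
 [390.3257 208.1653]
 [369.746  225.9952]
 [370.1257 189.4149]
 [409.8692 190.415 ]
 [409.7471 227.0266]]
```

View pics/top2a.png

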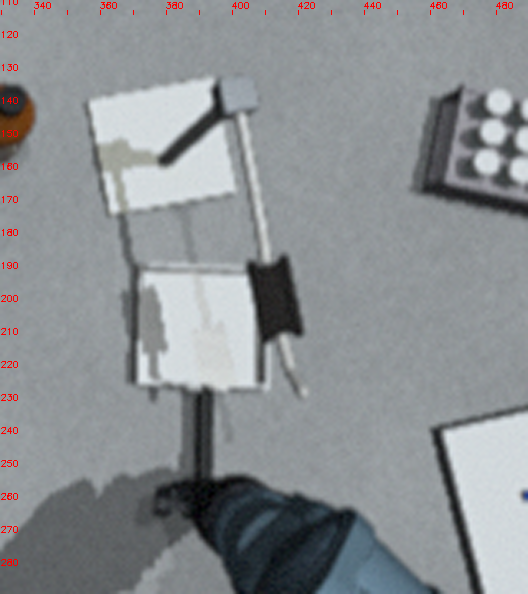

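View pics/side2.png

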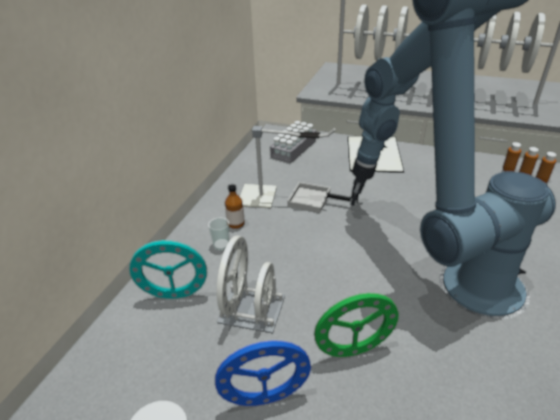

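The tray's top-view outline (columns 369–410, rows 190–227) matches the predicted outline of a tray centred under the seat. Release it and back off.

```bash

python3 -m handwheel '[{"rx":0,"ry":0,"rz":0,"x":0,"y":0,"z":0,"jaw":-1},{"rx":0,"ry":0,"rz":0,"x":0,"y":0,"z":0,"jaw":-1},{"rx":0,"ry":0,"rz":0,"x":0,"y":0,"z":0,"jaw":-1},{"rx":0,"ry":0,"rz":0,"x":0,"y":0,"z":-1,"jaw":-1},{"rx":0,"ry":0,"rz":0,"x":0,"y":0,"z":-3,"jaw":-1},{"rx":0,"ry":0,"rz":0,"x":0,"y":0,"z":-4,"jaw":-1},{"rx":0,"ry":0,"rz":0,"x":0,"y":0,"z":-4,"jaw":-1},{"rx":0,"ry":0,"rz":0,"x":0,"y":0,"z":-4,"jaw":-1},{"rx":0,"ry":0,"rz":0,"x":0,"y":0,"z":-4,"jaw":-1},{"rx":0,"ry":0,"rz":0,"x":0,"y":0,"z":0,"jaw":-1}]'
python3 - <<'E'
from h import *
st()
p,R,s=pose()
for az in (95.8,-84.2): go([.40,0,.33],Rdown(az))
go([.40,0,.33])
E
```

```text
time: 9.43
eef_pos: [0.3889, -0.2566, 0.2176]
ee_rot: [0.021, 2.962, -0.01]
force: [-0.1, -0.3, -1.1]
finger_gap: 0.0852
t 9.43 p [ 0.3889 -0.2566  0.2176] azx 179.2 ztool [ 0.179 -0.008 -0.984] F [-0.13 -0.26 -1.07] T [-0.08  0.1  -0.04] gap 0.0852 q [-0.8   0.04 -0.4   1.    0.12 -0.78]
shift cm (current axes) [ -2.75  25.62 -11.07] turn deg [ 7.25  8.65 83.13]
shift cm in turned axes [ 25.42   3.7  -11.24]
shift cm (current axes) [ -2.75  25.62 -11.07] turn deg [ -8.93   7.48 -96.34]
shift cm in turned axes [-25.42  -3.7  -11.24]
shift cm (current axes) [ -2.75  25.62 -11.07] turn deg None
```

```bash

python3 -m handwheel '[{"rx":0,"ry":0,"rz":0,"x":-0.46,"y":4.27,"z":-1.85,"jaw":-1},{"rx":0,"ry":0,"rz":0,"x":-0.46,"y":4.27,"z":-1.85,"jaw":-1},{"rx":0,"ry":0,"rz":0,"x":-0.46,"y":4.27,"z":-1.85,"jaw":-1},{"rx":0,"ry":0,"rz":0,"x":-0.46,"y":4.27,"z":-1.85,"jaw":-1},{"rx":0,"ry":0,"rz":0,"x":-0.46,"y":4.27,"z":-1.85,"jaw":-1},{"rx":0,"ry":0,"rz":0,"x":-0.46,"y":4.27,"z":-1.85,"jaw":-1}]'
python3 -m handwheel '[{"rx":0.8,"ry":0.96,"rz":9.24,"x":0,"y":0,"z":0,"jaw":-1},{"rx":0.8,"ry":0.96,"rz":9.24,"x":0,"y":0,"z":0,"jaw":-1},{"rx":0.8,"ry":0.96,"rz":9.24,"x":0,"y":0,"z":0,"jaw":-1},{"rx":0.8,"ry":0.96,"rz":9.24,"x":0,"y":0,"z":0,"jaw":-1},{"rx":0.8,"ry":0.96,"rz":9.24,"x":0,"y":0,"z":0,"jaw":-1},{"rx":0.8,"ry":0.96,"rz":9.24,"x":0,"y":0,"z":0,"jaw":-1},{"rx":0.8,"ry":0.96,"rz":9.24,"x":0,"y":0,"z":0,"jaw":-1},{"rx":0.8,"ry":0.96,"rz":9.24,"x":0,"y":0,"z":0,"jaw":-1},{"rx":0.8,"ry":0.96,"rz":9.24,"x":0,"y":0,"z":0,"jaw":-1},{"rx":0,"ry":0,"rz":0,"x":0,"y":0,"z":0,"jaw":-1}]'
python3 - <<'E'
from h import *
st()
go([.617,.277,.29],Rdown(95.8))
# refine wheel with second depth frame
P=cloud("top",np.load("pics/top2.npy"));x,y,z=P[...,0],P[...,1],P[...,2]
for f in("0","2"):
    P=cloud("top",np.load(f"pics/top{f}.npy"));x,y,z=P[...,0],P[...,1],P[...,2]
    w=(z>.1)&(z<.26)&(x>.585)&(x<.65)&(y>.15)&(y<.4)
    for a in (.24,.26,.28,.30):
        k=w&(y>a)&(y<a+.02)&(z>.2);print(f,a,np.sort(x[k])[[2,-3]].round(4),np.median(x[k]).round(4),np.median(z[k]).round(4))
    # circle fit in y,z of top edge points
    ks=w&(z>.12);Q=P[ks];b=[];
    for a in np.arange(.18,.38,.008):
        q=Q[(Q[:,1]>=a)&(Q[:,1]<a+.008)]
        if len(q)>5:b.append([np.median(q[:,1]),np.percentile(q[:,2],85)])
    b=np.array(b);from scipy.optimize import least_squares
    r=least_squares(lambda p:np.hypot(b[:,0]-p[0],b[:,1]-p[1])-.1,[.277,.118],loss="soft_l1",f_scale=.003);print(r.x,r.fun.std())
E
```

```text
time: 10.18
eef_pos: [0.3984, 0.0027, 0.3274]
ee_rot: [0.022, 2.968, -0.002]
force: [0.4, -0.6, -0.9]
finger_gap: 0.0852
time: 11.42
eef_pos: [0.3989, 0.0011, 0.3267]
ee_rot: [-2.098, -2.326, -0.0]
force: [-0.4, 0.2, 0.3]
finger_gap: 0.0852
t 11.43 p [0.3989 0.0011 0.3267] azx 95.89 ztool [-0.006  0.006 -1.   ] F [-0.36  0.23  0.31] T [-0.01 -0.05  0.02] gap 0.0852 q [-0.16  0.01 -0.13  1.44  0.01  1.31]
shift cm (current axes) [25.18 24.55  3.7 ] turn deg [-0.33 -0.39  0.09]
shift cm in turned axes [25.24 24.49  3.67]
0 0.24 [0.6147 0.6289] 0.6216 0.213
0 0.26 [0.6123 0.6245] 0.6188 0.2169
0 0.28 [0.6105 0.6237] 0.6167 0.2175
0 0.3 [0.6094 0.6213] 0.6155 0.2137
[0.27990276 0.11966815] 0.0007886460606838901
2 0.24 [0.6145 0.6286] 0.6217 0.2127
2 0.26 [0.6126 0.6245] 0.6185 0.2169
2 0.28 [0.6106 0.6236] 0.6157 0.2173
2 0.3 [0.6095 0.6213] 0.6154 0.2137
[0.27963721 0.11966396] 0.000732320856940273
```

```bash

python3 -m handwheel '[{"rx":-0.33,"ry":-0.39,"rz":0.09,"x":0,"y":0,"z":0,"jaw":-1},{"rx":0,"ry":0,"rz":0,"x":3.63,"y":3.5,"z":0.52,"jaw":-1},{"rx":0,"ry":0,"rz":0,"x":3.63,"y":3.5,"z":0.52,"jaw":-1},{"rx":0,"ry":0,"rz":0,"x":3.63,"y":3.5,"z":0.52,"jaw":-1},{"rx":0,"ry":0,"rz":0,"x":3.63,"y":3.5,"z":0.52,"jaw":-1},{"rx":0,"ry":0,"rz":0,"x":3.63,"y":3.5,"z":0.52,"jaw":-1},{"rx":0,"ry":0,"rz":0,"x":3.63,"y":3.5,"z":0.52,"jaw":-1},{"rx":0,"ry":0,"rz":0,"x":3.63,"y":3.5,"z":0.52,"jaw":-1},{"rx":0,"ry":0,"rz":0,"x":0,"y":0,"z":0,"jaw":-1},{"rx":0,"ry":0,"rz":0,"x":0,"y":0,"z":0,"jaw":-1}]'
python3 - <<'E'
from h import *
st();go([.6175,.279,.192],Rdown(95.8))
for n in("side","top"):
    p,d=env.camera(n);cv2.imwrite(f"pics/{n}3.png",p[:,:,::-1]);np.save(f"pics/{n}3.npy",d)
crop("pics/side3.png",180,110,160,220,2.7,"pics/side3a.png")
crop("pics/top3.png",150,130,160,150,3.5,"pics/top3a.png")
E
```

```text
time: 12.68
eef_pos: [0.6173, 0.2784, 0.2911]
ee_rot: [2.105, 2.33, 0.0]
force: [-0.8, 0.6, 0.6]
finger_gap: 0.0853
t 12.68 p [0.6173 0.2784 0.2911] azx 95.79 ztool [ 0.001 -0.001 -1.   ] F [-0.82  0.65  0.65] T [ 0.    0.04 -0.03] gap 0.0853 q [ 0.33  0.62  0.63  1.58 -0.    1.8 ]
shift cm (current axes) [0.07 0.02 9.91] turn deg [ 0.06  0.06 -0.01]
shift cm in turned axes [0.06 0.03 9.91]
```

View pics/side3a.png

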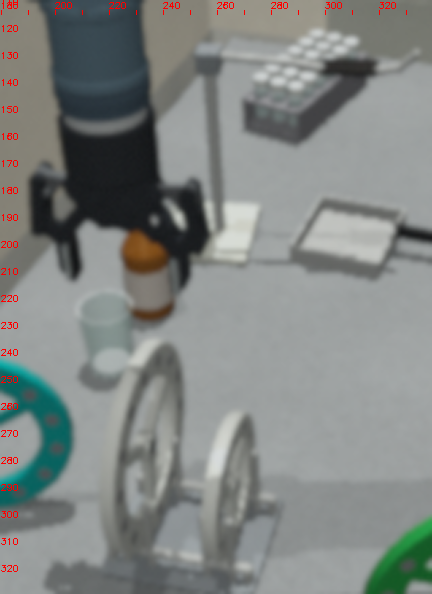

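View pics/top3a.png

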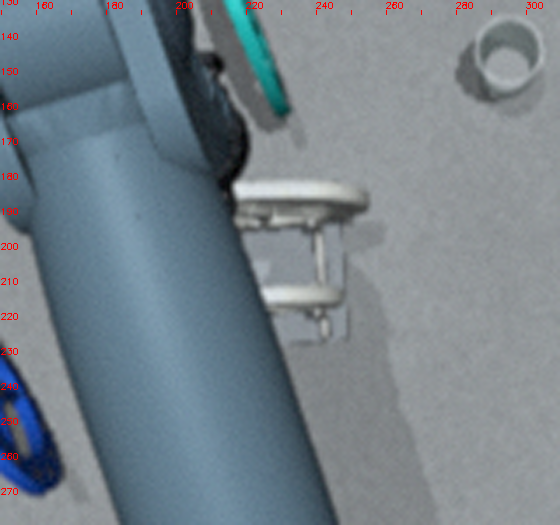

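```bash
python3 - <<'E'
from h import *
for n in("top","side"):
    P=cloud(n,np.load(f"pics/{n}0.npy"));im=cv2.imread(f"pics/{n}0.png").astype(int)
    k=(im[...,0]>im[...,2]+50)&(im[...,1]>im[...,2]+50)&(P[...,0]>.6);Q=P[k]
    for z0 in (0,.05,.1,.15,.2):
        q=Q[(Q[:,2]>z0)&(Q[:,2]<z0+.05)]
        if len(q): i=np.argmin(q[:,0]);print(n,z0,len(q),q[i].round(3),q.max(0).round(3))
E
```

```text
top 0 25 [0.766 0.282 0.042] [0.891 0.359 0.048]
top 0.05 9 [0.796 0.292 0.089] [0.859 0.323 0.089]
top 0.1 43 [0.706 0.264 0.111] [0.821 0.305 0.149]
top 0.15 268 [0.716 0.271 0.15 ] [0.87  0.335 0.2  ]
top 0.2 12 [0.777 0.298 0.202] [0.804 0.308 0.202]
side 0 441 [0.722 0.278 0.048] [0.872 0.344 0.05 ]
side 0.05 322 [0.708 0.275 0.097] [0.884 0.352 0.1  ]
side 0.1 489 [0.707 0.275 0.101] [0.884 0.352 0.15 ]
side 0.15 634 [0.72  0.279 0.15 ] [0.87  0.345 0.2  ]
```

```bash

python3 -m handwheel '[{"rx":0.06,"ry":0.06,"rz":0,"x":0.06,"y":0.03,"z":2,"jaw":-1},{"rx":0,"ry":0,"rz":0,"x":0,"y":0,"z":2.4,"jaw":-1},{"rx":0,"ry":0,"rz":0,"x":0,"y":0,"z":2.4,"jaw":-1},{"rx":0,"ry":0,"rz":0,"x":0,"y":0,"z":2,"jaw":-1},{"rx":0,"ry":0,"rz":0,"x":0,"y":0,"z":1.1,"jaw":-1},{"rx":0,"ry":0,"rz":0,"x":0,"y":0,"z":0,"jaw":-1},{"rx":0,"ry":0,"rz":0,"x":0,"y":0,"z":0,"jaw":-1}]' 60
python3 - <<'E'
from h import *
st()
E
python3 -m handwheel '[{"rx":0,"ry":0,"rz":0,"x":0,"y":0,"z":0,"jaw":1},{"rx":0,"ry":0,"rz":0,"x":0,"y":0,"z":0,"jaw":1},{"rx":0,"ry":0,"rz":0,"x":0,"y":0,"z":0,"jaw":1},{"rx":0,"ry":0,"rz":0,"x":0,"y":0,"z":0,"jaw":1},{"rx":0,"ry":0,"rz":0,"x":0,"y":0,"z":0,"jaw":1},{"rx":0,"ry":0,"rz":0,"x":0,"y":0,"z":0,"jaw":1},{"rx":0,"ry":0,"rz":0,"x":0,"y":0,"z":0,"jaw":1}]' 60
python3 - <<'E'
from h import *
st()
for n in("side",):
    p,d=env.camera(n);cv2.imwrite(f"pics/{n}4.png",p[:,:,::-1]);np.save(f"pics/{n}4.npy",d)
crop("pics/side4.png",180,110,160,220,2.7,"pics/side4a.png")
E
```

```text
time: 13.65
eef_pos: [0.6184, 0.279, 0.1938]
ee_rot: [2.108, 2.328, 0.004]
force: [1.1, 0.4, 1.2]
finger_gap: 0.0853
t 13.65 p [0.6184 0.279  0.1938] azx 95.7 ztool [ 0.003  0.001 -1.   ] F [1.09 0.38 1.21] T [-0.04 -0.02  0.03] gap 0.0853 q [0.33 0.61 0.36 1.32 0.   1.8 ]
time: 14.52
eef_pos: [0.618, 0.2791, 0.1925]
ee_rot: [2.108, 2.329, 0.001]
force: [-1.4, 0.1, 2.3]
finger_gap: 0.0126
t 14.53 p [0.618  0.2791 0.1925] azx 95.71 ztool [ 0.001  0.001 -1.   ] F [-1.44  0.06  2.33] T [-0.03  0.2   0.03] gap 0.0126 q [0.33 0.61 0.35 1.31 0.   1.8 ]
```

View pics/side4a.png

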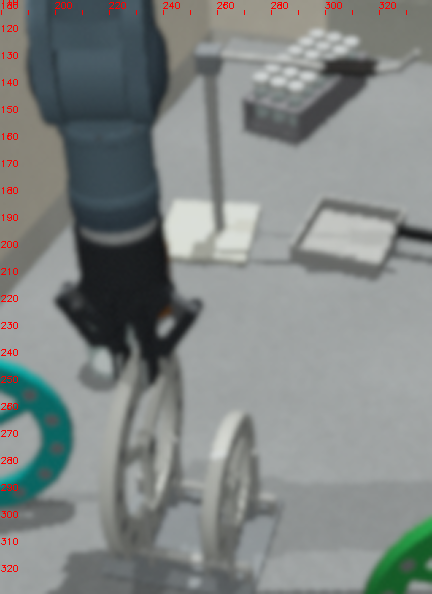

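```bash

python3 -m handwheel '[{"rx":0,"ry":0,"rz":0,"x":0,"y":0,"z":-0.5,"jaw":1},{"rx":0,"ry":0,"rz":0,"x":0,"y":0,"z":-1,"jaw":1},{"rx":0,"ry":0,"rz":0,"x":0,"y":0,"z":-1,"jaw":1},{"rx":0,"ry":0,"rz":0,"x":0,"y":0,"z":0,"jaw":1}]'
python3 - <<'E'
from h import *
st()
E
python3 -m handwheel '[{"rx":0,"ry":0,"rz":0,"x":0,"y":0,"z":-1,"jaw":1},{"rx":0,"ry":0,"rz":0,"x":0,"y":0,"z":-1.5,"jaw":1},{"rx":0,"ry":0,"rz":0,"x":0,"y":0,"z":-2,"jaw":1},{"rx":0,"ry":0,"rz":0,"x":0,"y":0,"z":-2,"jaw":1},{"rx":0,"ry":0,"rz":0,"x":0,"y":0,"z":-2,"jaw":1},{"rx":0,"ry":0,"rz":0,"x":0,"y":0,"z":-2,"jaw":1},{"rx":0,"ry":0,"rz":0,"x":0,"y":0,"z":-1,"jaw":1},{"rx":0,"ry":0,"rz":0,"x":0,"y":0,"z":0,"jaw":1}]'
python3 - <<'E'
from h import *
st()
for n in("side",):
    p,d=env.camera(n);cv2.imwrite(f"pics/{n}5.png",p[:,:,::-1]);np.save(f"pics/{n}5.npy",d)
crop("pics/side5.png",160,60,200,270,2.2,"pics/side5a.png")
p,R,s=pose();go([.618,.06,.335]);go([.45,-.04,.335],p=np.array([.618,.06,.335]))
E
```

```text
time: 15.08
eef_pos: [0.6184, 0.2793, 0.2188]
ee_rot: [2.108, 2.329, 0.004]
force: [-0.5, -0.3, -1.5]
finger_gap: 0.0129
t 15.07 p [0.6184 0.2793 0.2188] azx 95.71 ztool [ 0.002  0.001 -1.   ] F [-0.47 -0.27 -1.47] T [-0.    0.14  0.03] gap 0.0129 q [0.33 0.61 0.42 1.38 0.   1.8 ]
time: 16.08
eef_pos: [0.6185, 0.2792, 0.3336]
ee_rot: [2.107, 2.328, 0.005]
force: [0.2, 0.4, -2.4]
finger_gap: 0.013
t 16.07 p [0.6185 0.2792 0.3336] azx 95.71 ztool [ 0.003  0.001 -1.   ] F [ 0.23  0.41 -2.38] T [-0.04 -0.02 -0.05] gap 0.013 q [0.33 0.66 0.81 1.72 0.   1.8 ]
shift cm (current axes) [-21.8   -2.21  -0.25] turn deg None
shift cm (current axes) [ -8.28 -17.71  -0.04] turn deg None
```

View pics/side5a.png

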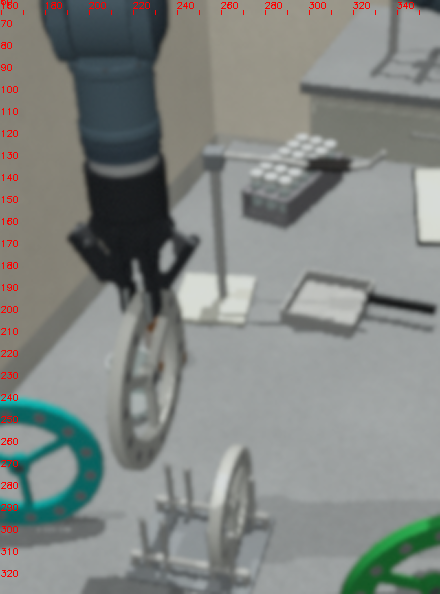

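```bash

python3 -m handwheel '[{"rx":0,"ry":0,"rz":0,"x":-1.4,"y":-0.14,"z":0,"jaw":1},{"rx":0,"ry":0,"rz":0,"x":-2.7,"y":-0.28,"z":0,"jaw":1},{"rx":0,"ry":0,"rz":0,"x":-2.9,"y":-0.28,"z":0,"jaw":1},{"rx":0,"ry":0,"rz":0,"x":-2.9,"y":-0.28,"z":0,"jaw":1},{"rx":0,"ry":0,"rz":0,"x":-2.9,"y":-0.28,"z":0,"jaw":1},{"rx":0,"ry":0,"rz":0,"x":-2.9,"y":-0.28,"z":0,"jaw":1},{"rx":0,"ry":0,"rz":0,"x":-2.9,"y":-0.28,"z":0,"jaw":1},{"rx":0,"ry":0,"rz":0,"x":-2.5,"y":-0.28,"z":0,"jaw":1},{"rx":0,"ry":0,"rz":0,"x":-1.3,"y":-1.4,"z":0,"jaw":1}]'
python3 -m handwheel '[{"rx":0,"ry":0,"rz":0,"x":-1.18,"y":-2.53,"z":0,"jaw":1},{"rx":0,"ry":0,"rz":0,"x":-1.18,"y":-2.53,"z":0,"jaw":1},{"rx":0,"ry":0,"rz":0,"x":-1.18,"y":-2.53,"z":0,"jaw":1},{"rx":0,"ry":0,"rz":0,"x":-1.18,"y":-2.53,"z":0,"jaw":1},{"rx":0,"ry":0,"rz":0,"x":-1.18,"y":-2.53,"z":0,"jaw":1},{"rx":0,"ry":0,"rz":0,"x":-1.18,"y":-2.53,"z":0,"jaw":1},{"rx":0,"ry":0,"rz":0,"x":-0.6,"y":-1.2,"z":0,"jaw":1},{"rx":0,"ry":0,"rz":0,"x":0,"y":0,"z":0,"jaw":1}]'
python3 - <<'E'
from h import *
st();go([.445,-.285,.335],Rdown(101.9))
E
```

```text
time: 17.25
eef_pos: [0.6049, 0.0502, 0.3311]
ee_rot: [-2.11, -2.327, 0.001]
force: [-0.1, 0.4, -2.3]
finger_gap: 0.0132
time: 18.25
eef_pos: [0.4493, -0.0405, 0.332]
ee_rot: [2.11, 2.328, 0.002]
force: [0.0, -0.6, -1.5]
finger_gap: 0.013
t 18.25 p [ 0.4493 -0.0405  0.332 ] azx 95.63 ztool [ 0.001  0.001 -1.   ] F [ 0.03 -0.62 -1.47] T [-0.   -0.03  0.03] gap 0.013 q [-0.23  0.11 -0.    1.45  0.    1.24]
shift cm (current axes) [-24.29  -2.83  -0.31] turn deg [ 0.05 -0.04 -6.27]
shift cm in turned axes [-23.83  -5.47  -0.3 ]
```

```bash

python3 -m handwheel '[{"rx":0,"ry":0,"rz":-6.27,"x":0,"y":0,"z":0,"jaw":1},{"rx":0,"ry":0,"rz":0,"x":-2.65,"y":-0.61,"z":0,"jaw":1},{"rx":0,"ry":0,"rz":0,"x":-2.65,"y":-0.61,"z":0,"jaw":1},{"rx":0,"ry":0,"rz":0,"x":-2.65,"y":-0.61,"z":0,"jaw":1},{"rx":0,"ry":0,"rz":0,"x":-2.65,"y":-0.61,"z":0,"jaw":1},{"rx":0,"ry":0,"rz":0,"x":-2.65,"y":-0.61,"z":0,"jaw":1},{"rx":0,"ry":0,"rz":0,"x":-2.65,"y":-0.61,"z":0,"jaw":1},{"rx":0,"ry":0,"rz":0,"x":-2.65,"y":-0.61,"z":0,"jaw":1},{"rx":0,"ry":0,"rz":0,"x":-2.65,"y":-0.61,"z":0,"jaw":1},{"rx":0,"ry":0,"rz":0,"x":-2.65,"y":-0.61,"z":-0.3,"jaw":1}]'
python3 -m handwheel '[{"rx":0,"ry":0,"rz":0,"x":0,"y":0,"z":0,"jaw":1},{"rx":0,"ry":0,"rz":0,"x":0,"y":0,"z":0,"jaw":1}]'
python3 - <<'E'
from h import *
np.set_printoptions(precision=4,suppress=True)
st()
for n in("side","top"):
    p,d=env.camera(n);cv2.imwrite(f"pics/{n}6.png",p[:,:,::-1]);np.save(f"pics/{n}6.npy",d)
crop("pics/side6.png",230,60,200,220,2.5,"pics/side6a.png")
crop("pics/top6.png",340,120,180,150,3.5,"pics/top6a.png")
P=cloud("side",np.load("pics/side6.npy"));im=cv2.imread("pics/side6.png").astype(int)
k=(im.min(2)>100)&(P[...,0]>.39)&(P[...,0]<.5)&(P[...,2]>.13)&(P[...,2]<.4)&(P[...,1]<-.15)&(P[...,1]>-.42)
Q=P[k];print(len(Q),Q.min(0),Q.max(0))
for _ in range(6):
    m=Q.mean(0);_,s,v=np.linalg.svd(Q-m,full_matrices=False);r=(Q-m)@v[2];Q=Q[abs(r)<.008]
n=v[2]*np.sign(v[2][0]);print(len(Q),m,n,s/np.sqrt(len(Q)),np.degrees(np.arctan2(n[1],n[0])))
E
```

```text
time: 19.5
eef_pos: [0.4467, -0.2856, 0.3342]
ee_rot: [-1.976, -2.441, -0.002]
force: [0.1, -0.2, -2.3]
finger_gap: 0.013
time: 19.75
eef_pos: [0.4463, -0.2844, 0.3345]
ee_rot: [-1.977, -2.441, -0.002]
force: [0.3, -1.4, -1.5]
finger_gap: 0.0126
t 19.75 p [ 0.4463 -0.2844  0.3345] azx 102.01 ztool [ 0.     0.002 -1.   ] F [ 0.31 -1.38 -1.45] T [ 0.04 -0.04  0.01] gap 0.0126 q [-0.69  0.28  0.21  1.5   0.    0.67]
380 [ 0.4167 -0.3557  0.1794] [ 0.4956 -0.1746  0.3993]
350 [ 0.4387 -0.2224  0.2884] [0.97   0.2428 0.0145] [0.051  0.0476 0.004 ] 14.050459126595632
```

View pics/side6a.png

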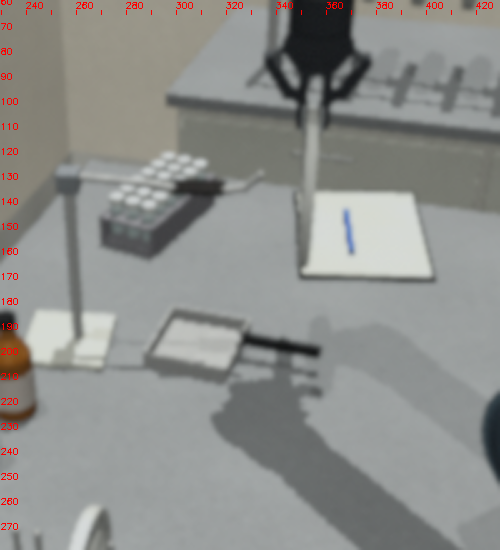

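View pics/top6a.png

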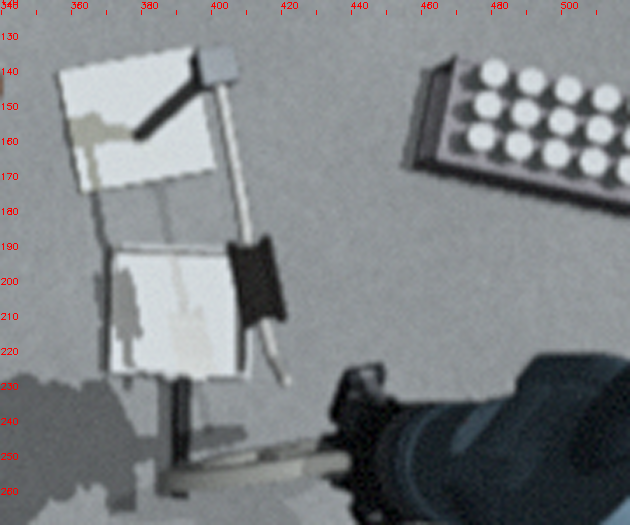

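```bash
cat >> h.py <<'E'
SEAT=np.array([.581,-.2565,.26]);HX=np.array([np.cos(np.radians(11.9)),np.sin(np.radians(11.9)),0]);HY=np.array([-HX[1],HX[0],0])
def overlay(n,src,out,c,az,crp,k):
    a=np.radians(az);T=np.array([-np.sin(a),np.cos(a),0]);A=np.array([np.cos(a),np.sin(a),0]);th=np.linspace(0,2*np.pi,60)
    im=cv2.imread(src);u0,v0,w,h=crp;im=cv2.resize(im[v0:v0+h,u0:u0+w],None,fx=k,fy=k,interpolation=cv2.INTER_CUBIC)
    def pl(P,col): cv2.polylines(im,[np.int32((px(n,P)+.5-[u0,v0])*k)],False,col,1)
    for r,col in((.1,(0,0,255)),(.068,(0,200,0))):
        for o in(-.007,.007): pl(c+o*A+r*np.outer(np.cos(th),T)+r*np.outer(np.sin(th),[0,0,1]),col)
    pl(np.array([SEAT+.035*HX,SEAT-.035*HX,SEAT-.06*HX+[0,0,-.002],SEAT-.078*HX+[0,0,.02]]),(255,0,255))
    cv2.imwrite(out,im)
E
python3 - <<'E'
from h import *
p,R,s=pose();c=p+[0,0,-.0735]
overlay("side","pics/side6.png","pics/side6b.png",c,102-90,(230,60,200,220),2.5)
overlay("top","pics/top6.png","pics/top6b.png",c,102-90,(340,120,180,150),3.5)
for f in "026":
    P=cloud("top",np.load(f"pics/top{f}.npy"));q=P[218:232,412:426].reshape(-1,3);q=q[q[:,2]>.2];i=np.argsort(q[:,2])[-5:];print(q[i].round(4))
E
python3 - <<'E'
import cv2,numpy as np
a=cv2.imread("pics/side6b.png");b=cv2.imread("pics/top6b.png");b=cv2.resize(b,None,fx=.47,fy=.47)
o=np.zeros((550,800,3),np.uint8);o[:,:500]=a;o[:b.shape[0],500:500+b.shape[1]]=b[:,:300];cv2.imwrite("pics/c6.png",o)
E
```

```text
[[ 0.5061 -0.2767  0.2806]
 [ 0.5085 -0.2687  0.281 ]
 [ 0.5086 -0.2738  0.2815]
 [ 0.506  -0.2736  0.2821]
 [ 0.5059 -0.2708  0.2824]]
[[ 0.5087 -0.2741  0.2804]
 [ 0.5033 -0.2711  0.2816]
 [ 0.5032 -0.2726  0.2849]
 [ 0.4514  0.092   1.3722]
 [ 0.4514  0.092   1.3722]]
[[ 0.5061 -0.2743  0.2799]
 [ 0.5087 -0.2743  0.2801]
 [ 0.5034 -0.2737  0.2819]
 [ 0.506  -0.2758  0.2832]
 [ 0.5058 -0.2705  0.2834]]
```

View pics/c6.png

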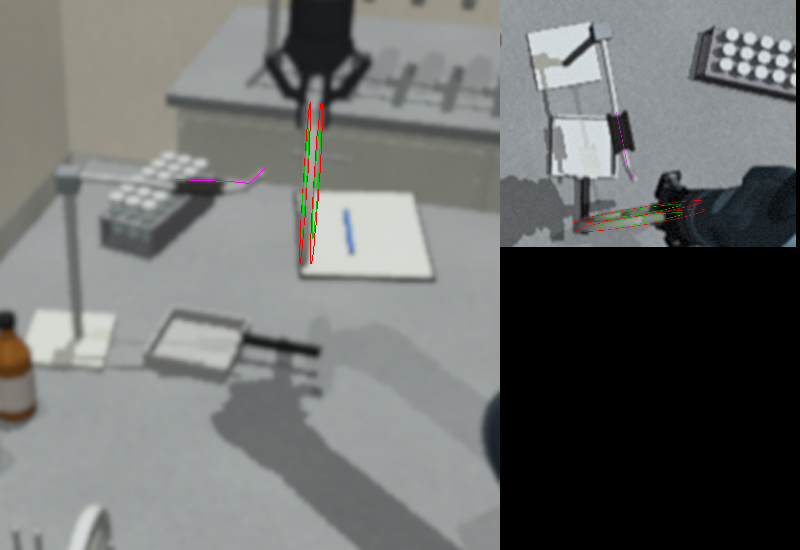

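```bash
python3 - <<'E'
from h import *
p,R,s=pose();c=p+[0,0,-.0735]
overlay("side","pics/side6.png","pics/side6c.png",c,102-90,(320,95,60,85),7)
overlay("side","pics/side6.png","pics/side6d.png",c,102-90,(290,115,60,40),7)
a=cv2.imread("pics/side6c.png");b=cv2.imread("pics/side6d.png");o=np.zeros((595,780,3),np.uint8);o[:,:420]=a;o[:280,420:780]=b[:,:360];cv2.imwrite("pics/c6b.png",o)
E
```

```text
(no output)
```

View pics/c6b.png

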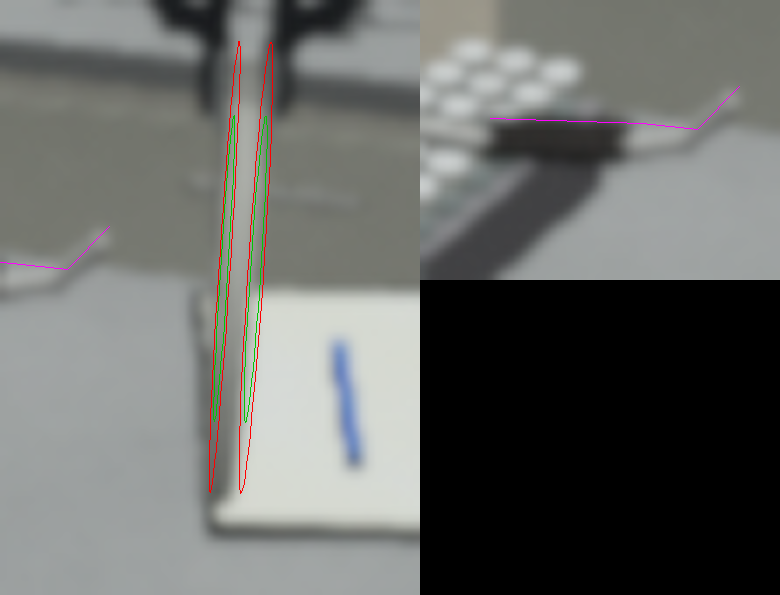

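```bash
python3 - <<'E'
from h import *
p,R,s=pose();d=p-SEAT;print("hook frame",(d@HX).round(4),(d@HY).round(4),d[2].round(4))
go(SEAT-.105*HX+[0,0,.039],Rdown(101.9))
E
```

```text
hook frame -0.1376 0.0009 0.0748
shift cm (current axes) [-0.1   3.26  3.58] turn deg [ 0.04 -0.06  0.14]
shift cm in turned axes [-0.09  3.26  3.58]
```

```bash

python3 -m handwheel '[{"rx":0,"ry":0,"rz":0,"x":-0.1,"y":0,"z":1,"jaw":1},{"rx":0,"ry":0,"rz":0,"x":0,"y":0.5,"z":1.5,"jaw":1},{"rx":0,"ry":0,"rz":0,"x":0,"y":1,"z":1.1,"jaw":1},{"rx":0,"ry":0,"rz":0,"x":0,"y":1,"z":0,"jaw":1},{"rx":0,"ry":0,"rz":0,"x":0,"y":0.5,"z":0,"jaw":1},{"rx":0,"ry":0,"rz":0,"x":0,"y":0,"z":0,"jaw":1}]'
python3 - <<'E'
from h import *
st()
p,d=env.camera("side");cv2.imwrite("pics/side7.png",p[:,:,::-1]);np.save("pics/side7.npy",d)
p,R,s=pose();c=p+[0,0,-.0735];d=p-SEAT;print("hook frame",(d@HX).round(4),(d@HY).round(4),d[2].round(4))
crop("pics/side7.png",280,80,90,100,6,"pics/side7a.png")
overlay("side","pics/side7.png","pics/side7b.png",c,12,(280,80,90,100),6)
E
```

```text
time: 20.6
eef_pos: [0.4761, -0.2796, 0.2993]
ee_rot: [1.976, 2.441, 0.001]
force: [-0.6, -0.7, -2.1]
finger_gap: 0.0134
t 20.6 p [ 0.4761 -0.2796  0.2993] azx 102.02 ztool [ 0.001  0.    -1.   ] F [-0.63 -0.73 -2.06] T [ 0.    0.   -0.01] gap 0.0134 q [-0.65  0.32  0.18  1.42  0.    0.71]
hook frame -0.1077 -0.001 0.0394
```

View pics/side7a.png

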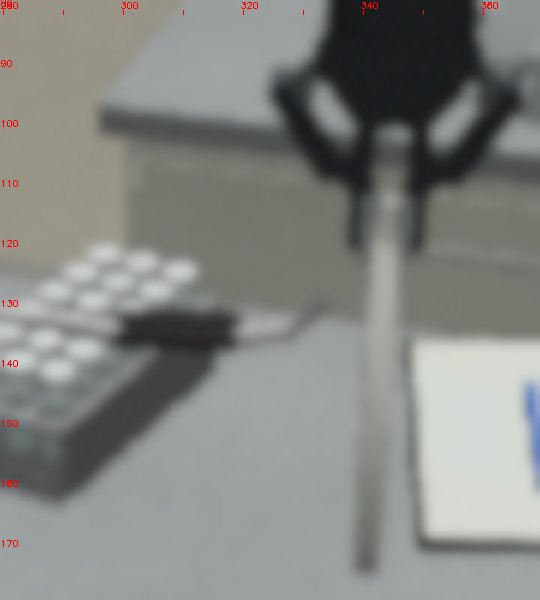

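View pics/side7b.png

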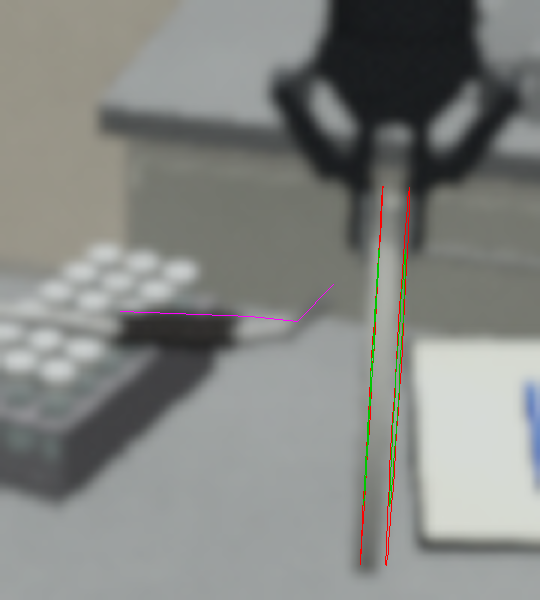

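```bash

python3 -m handwheel '[{"rx":0,"ry":0,"rz":0,"x":0.1,"y":0.5,"z":0,"jaw":1},{"rx":0,"ry":0,"rz":0,"x":0,"y":1,"z":0,"jaw":1},{"rx":0,"ry":0,"rz":0,"x":0,"y":0,"z":0,"jaw":1}]'
python3 -m handwheel '[{"rx":0,"ry":0,"rz":0,"x":0,"y":1,"z":0,"jaw":1},{"rx":0,"ry":0,"rz":0,"x":0,"y":1,"z":0,"jaw":1},{"rx":0,"ry":0,"rz":0,"x":0,"y":0,"z":0,"jaw":1}]'
python3 - <<'E'
from h import *
st()
for n in("side","top"):
    p,d=env.camera(n);cv2.imwrite(f"pics/{n}8.png",p[:,:,::-1]);np.save(f"pics/{n}8.npy",d)
p,R,s=pose();c=p+[0,0,-.0735];d=p-SEAT;print("hook frame",(d@HX).round(4),(d@HY).round(4),d[2].round(4))
crop("pics/side8.png",280,80,90,100,6,"pics/side8a.png")
crop("pics/top8.png",350,160,150,110,5,"pics/top8a.png")
E
```

```text
time: 21.02
eef_pos: [0.4906, -0.2753, 0.2989]
ee_rot: [1.976, 2.442, 0.002]
force: [-0.2, -0.0, -2.7]
finger_gap: 0.0129
time: 21.4
eef_pos: [0.5103, -0.2711, 0.2987]
ee_rot: [-1.976, -2.442, -0.001]
force: [-1.0, 0.2, -2.3]
finger_gap: 0.0128
t 21.4 p [ 0.5103 -0.2711  0.2987] azx 102.04 ztool [ 0.     0.001 -1.   ] F [-0.97  0.24 -2.29] T [-0.03  0.03 -0.01] gap 0.0128 q [-0.6   0.38  0.26  1.45  0.    0.76]
hook frame -0.073 0.0004 0.0388
```

View pics/side8a.png

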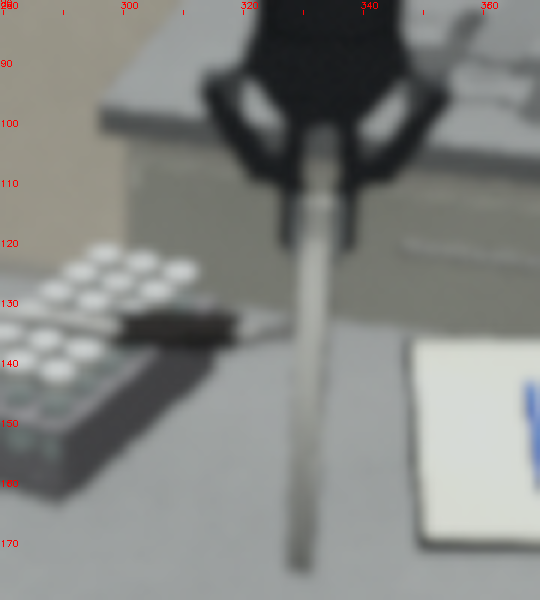

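View pics/top8a.png

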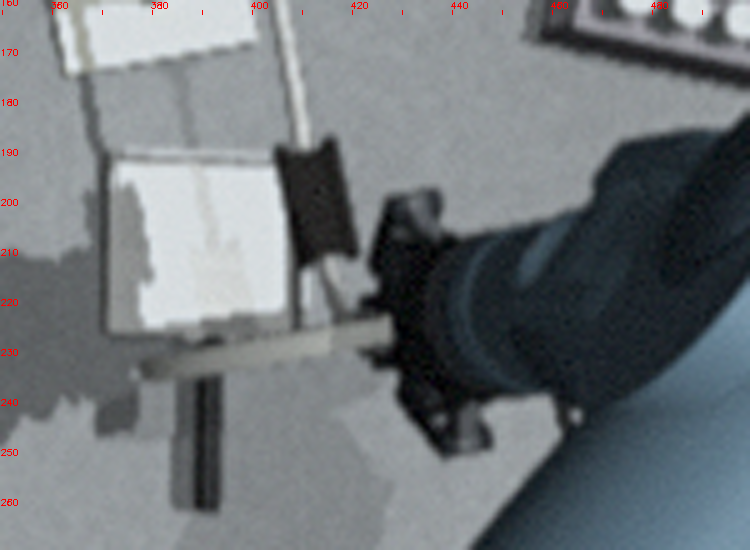

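```bash

python3 -m handwheel '[{"rx":0,"ry":0,"rz":0,"x":0,"y":0.9,"z":0,"jaw":1},{"rx":0,"ry":0,"rz":0,"x":0,"y":0.9,"z":0,"jaw":1},{"rx":0,"ry":0,"rz":0,"x":0,"y":0,"z":0,"jaw":1}]'
python3 -m handwheel '[{"rx":0,"ry":0,"rz":0,"x":0,"y":0.7,"z":0.3,"jaw":1},{"rx":0,"ry":0,"rz":0,"x":0,"y":0.7,"z":0.3,"jaw":1},{"rx":0,"ry":0,"rz":0,"x":0,"y":0,"z":0,"jaw":1}]'
python3 - <<'E'
from h import *
st()
p,R,s=pose();c=p+[0,0,-.0735];d=p-SEAT;print("hook frame",(d@HX).round(4),(d@HY).round(4),d[2].round(4))
E
```

```text
time: 21.88
eef_pos: [0.5278, -0.2674, 0.2987]
ee_rot: [-1.976, -2.442, -0.001]
force: [0.3, 0.1, -1.8]
finger_gap: 0.0124
time: 22.25
eef_pos: [0.541, -0.2643, 0.2923]
ee_rot: [-1.976, -2.441, -0.001]
force: [-0.8, -0.4, -2.2]
finger_gap: 0.0126
t 22.25 p [ 0.541  -0.2643  0.2923] azx 102.01 ztool [-0.     0.001 -1.   ] F [-0.83 -0.43 -2.17] T [-0.06 -0.    0.  ] gap 0.0126 q [-0.56  0.44  0.32  1.46  0.    0.8 ]
hook frame -0.0407 0.0006 0.0323
```

```bash

python3 -m handwheel '[{"rx":0,"ry":0,"rz":0,"x":0,"y":1,"z":0,"jaw":1},{"rx":0,"ry":0,"rz":0,"x":0,"y":1,"z":0,"jaw":1},{"rx":0,"ry":0,"rz":0,"x":0,"y":1.2,"z":0.3,"jaw":1},{"rx":0,"ry":0,"rz":0,"x":0,"y":1.1,"z":0.5,"jaw":1},{"rx":0,"ry":0,"rz":0,"x":0,"y":0,"z":0,"jaw":1},{"rx":0,"ry":0,"rz":0,"x":0,"y":0,"z":0,"jaw":1}]'
python3 - <<'E'
from h import *
st()
for n in("side","top"):
    p,d=env.camera(n);cv2.imwrite(f"pics/{n}9.png",p[:,:,::-1]);np.save(f"pics/{n}9.npy",d)
p,R,s=pose();c=p+[0,0,-.0735];d=p-SEAT;print("hook frame",(d@HX).round(4),(d@HY).round(4),d[2].round(4))
crop("pics/side9.png",270,80,90,100,6,"pics/side9a.png")
crop("pics/top9.png",350,150,130,110,5,"pics/top9a.png")
E
```

```text
time: 23.0
eef_pos: [0.5826, -0.2557, 0.2848]
ee_rot: [-1.977, -2.441, -0.001]
force: [-0.3, 0.4, -1.3]
finger_gap: 0.013
t 23.0 p [ 0.5826 -0.2557  0.2848] azx 101.98 ztool [-0.     0.001 -1.   ] F [-0.29  0.43 -1.31] T [-0.    0.01  0.  ] gap 0.013 q [-0.51  0.51  0.43  1.49  0.    0.85]
hook frame 0.0017 0.0003 0.0252
```

View pics/side9a.png

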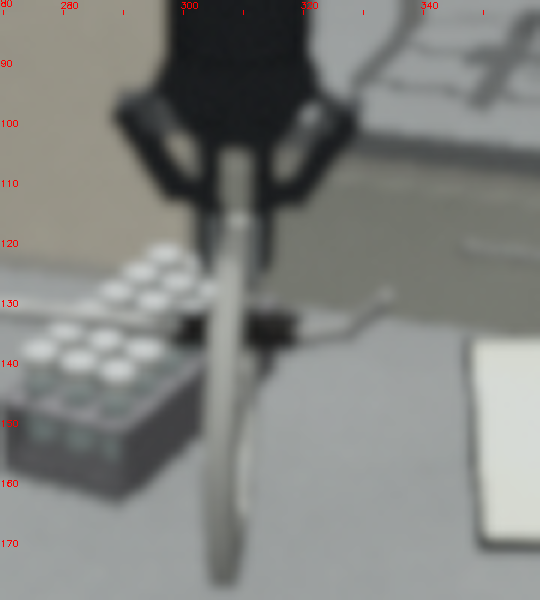

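View pics/top9a.png

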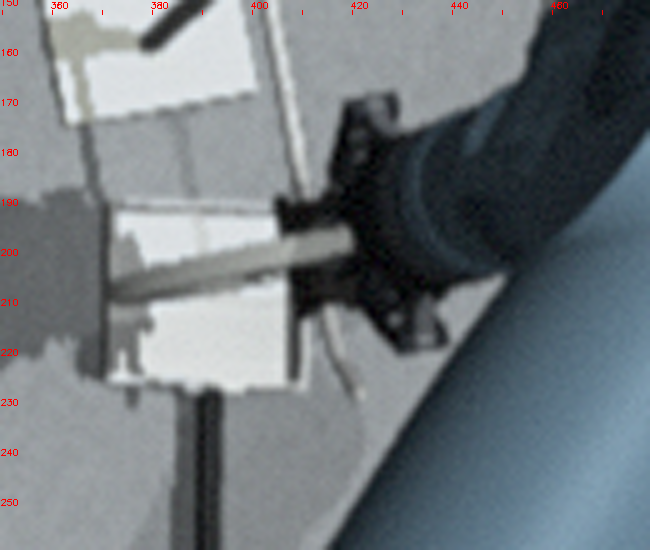

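```bash

python3 -m handwheel '[{"rx":0,"ry":0,"rz":0,"x":0,"y":0,"z":0.6,"jaw":1},{"rx":0,"ry":0,"rz":0,"x":0,"y":0,"z":0.6,"jaw":1},{"rx":0,"ry":0,"rz":0,"x":0,"y":0,"z":0.2,"jaw":1},{"rx":0,"ry":0,"rz":0,"x":0,"y":0,"z":0,"jaw":1}]'
python3 -m handwheel '[{"rx":0,"ry":0,"rz":0,"x":0,"y":0,"z":0.2,"jaw":1},{"rx":0,"ry":0,"rz":0,"x":0,"y":0,"z":0,"jaw":1}]'
python3 -m handwheel '[{"rx":0,"ry":0,"rz":0,"x":0,"y":0,"z":0.2,"jaw":1},{"rx":0,"ry":0,"rz":0,"x":0,"y":0,"z":0,"jaw":1}]'
```

```text
time: 23.6
eef_pos: [0.5825, -0.2556, 0.2707]
ee_rot: [-1.977, -2.441, -0.001]
force: [0.2, 0.8, -2.6]
finger_gap: 0.0128
time: 23.85
eef_pos: [0.5828, -0.2557, 0.269]
ee_rot: [1.977, 2.441, 0.001]
force: [-0.3, 0.8, -1.9]
finger_gap: 0.0131
time: 24.1
eef_pos: [0.5827, -0.2556, 0.2668]
ee_rot: [-1.977, -2.441, -0.001]
force: [0.0, 0.9, -2.5]
finger_gap: 0.0128
```

```bash

python3 -m handwheel '[{"rx":0,"ry":0,"rz":0,"x":0,"y":0,"z":0.1,"jaw":1},{"rx":0,"ry":0,"rz":0,"x":0,"y":0,"z":0,"jaw":1}]'
python3 -m handwheel '[{"rx":0,"ry":0,"rz":0,"x":0,"y":0,"z":0.1,"jaw":1},{"rx":0,"ry":0,"rz":0,"x":0,"y":0,"z":0,"jaw":1}]'
python3 - <<'E'
from h import *
st()
p,d=env.camera("side");cv2.imwrite("pics/side10.png",p[:,:,::-1])
crop("pics/side10.png",270,80,90,100,6,"pics/side10a.png")
E
```

```text
time: 24.35
eef_pos: [0.5829, -0.2557, 0.2663]
ee_rot: [1.977, 2.441, 0.001]
force: [-0.7, -0.3, -1.7]
finger_gap: 0.013
time: 24.6
eef_pos: [0.5829, -0.2557, 0.2662]
ee_rot: [1.976, 2.44, 0.002]
force: [-2.4, 1.0, 5.1]
finger_gap: 0.0124
t 24.6 p [ 0.5829 -0.2557  0.2662] azx 101.99 ztool [ 0.002 -0.    -1.   ] F [-2.41  0.97  5.15] T [ 0.23  0.39 -0.03] gap 0.0124 q [-0.51  0.51  0.37  1.43  0.    0.85]
```

View pics/side10a.png

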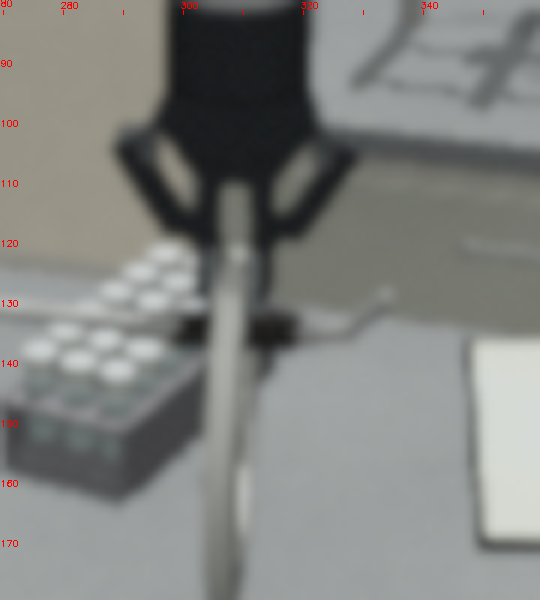

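```bash

python3 -m handwheel '[{"rx":0,"ry":0,"rz":0,"x":0,"y":0,"z":-0.07,"jaw":1},{"rx":0,"ry":0,"rz":0,"x":0,"y":0,"z":0,"jaw":0.6},{"rx":0,"ry":0,"rz":0,"x":0,"y":0,"z":0,"jaw":0.5},{"rx":0,"ry":0,"rz":0,"x":0,"y":0,"z":0,"jaw":0.4},{"rx":0,"ry":0,"rz":0,"x":0,"y":0,"z":0,"jaw":0.2},{"rx":0,"ry":0,"rz":0,"x":0,"y":0,"z":0,"jaw":0.1},{"rx":0,"ry":0,"rz":0,"x":0,"y":0,"z":0,"jaw":0},{"rx":0,"ry":0,"rz":0,"x":0,"y":0,"z":0,"jaw":0},{"rx":0,"ry":0,"rz":0,"x":0,"y":0,"z":0,"jaw":0}]'
python3 - <<'E'
from h import *
st()
p,d=env.camera("side");cv2.imwrite("pics/side11.png",p[:,:,::-1])
crop("pics/side11.png",260,90,100,100,6,"pics/side11a.png")
E
```

```text
time: 25.78
eef_pos: [0.5828, -0.2557, 0.2658]
ee_rot: [1.977, 2.441, 0.001]
force: [0.3, 0.8, -0.6]
finger_gap: 0.0426
t 25.77 p [ 0.5828 -0.2557  0.2658] azx 101.98 ztool [ 0.001  0.001 -1.   ] F [ 0.33  0.76 -0.6 ] T [-0.04 -0.02  0.  ] gap 0.0426 q [-0.51  0.51  0.38  1.44  0.    0.85]
```

View pics/side11a.png

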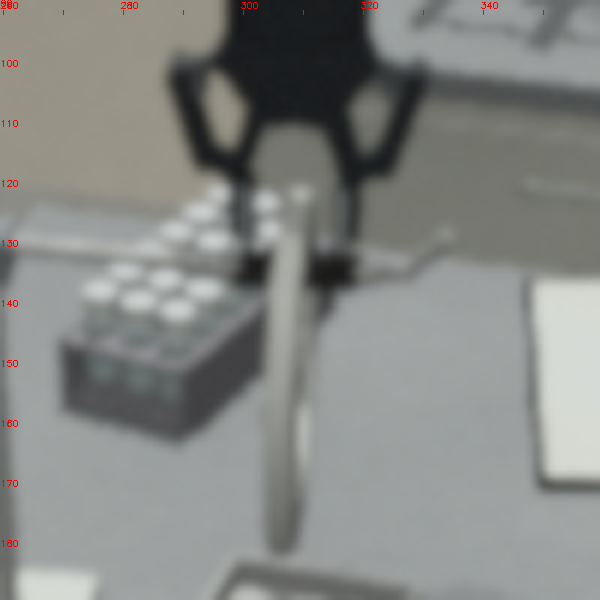

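```bash

python3 -m handwheel '[{"rx":0,"ry":0,"rz":0,"x":0,"y":0,"z":-0.5,"jaw":0},{"rx":0,"ry":0,"rz":0,"x":0,"y":0,"z":-1,"jaw":0},{"rx":0,"ry":0,"rz":0,"x":0,"y":0,"z":-2,"jaw":0},{"rx":0,"ry":0,"rz":0,"x":0,"y":0,"z":-2,"jaw":0},{"rx":0,"ry":0,"rz":0,"x":0,"y":0,"z":-2,"jaw":0},{"rx":0,"ry":0,"rz":0,"x":0,"y":0,"z":-2,"jaw":0},{"rx":0,"ry":0,"rz":0,"x":0,"y":0,"z":-2,"jaw":0},{"rx":0,"ry":0,"rz":0,"x":0,"y":-3,"z":0,"jaw":0},{"rx":0,"ry":0,"rz":0,"x":0,"y":-4,"z":0,"jaw":0},{"rx":0,"ry":0,"rz":0,"x":0,"y":-4,"z":0,"jaw":0}]'
python3 -m handwheel '[{"rx":0,"ry":0,"rz":0,"x":0,"y":-4,"z":0,"jaw":0},{"rx":0,"ry":0,"rz":0,"x":0,"y":-4,"z":0,"jaw":0},{"rx":0,"ry":0,"rz":0,"x":0,"y":0,"z":0,"jaw":0},{"rx":0,"ry":0,"rz":0,"x":0,"y":0,"z":0,"jaw":0},{"rx":0,"ry":0,"rz":0,"x":0,"y":0,"z":0,"jaw":0},{"rx":0,"ry":0,"rz":0,"x":0,"y":0,"z":0,"jaw":0},{"rx":0,"ry":0,"rz":0,"x":0,"y":0,"z":0,"jaw":0},{"rx":0,"ry":0,"rz":0,"x":0,"y":0,"z":0,"jaw":0}]'
python3 - <<'E'
from h import *
np.set_printoptions(precision=4,suppress=True)
st()
for n in("side","top"):
    p,d=env.camera(n);cv2.imwrite(f"pics/{n}12.png",p[:,:,::-1]);np.save(f"pics/{n}12.npy",d)
crop("pics/top12.png",340,130,150,120,5,"pics/top12a.png")
P=cloud("top",np.load("pics/top12.npy"));x,y,z=P[...,0],P[...,1],P[...,2]
k=(z>.275)&(z<.32)&(x>.53)&(x<.64)&(y<-.18)&(y>-.34);Q=P[k];d=Q-SEAT;print(k.sum(),"rim top in hook frame",(d@HX).mean(),(d@HY).mean(),d[:,2].max())
m=Q.mean(0);v=np.linalg.svd(Q-m,full_matrices=False)[2][0];print(v)
k=(z>.2)&(z<.32)&(abs((P-SEAT)@HX)<.03)&(y<-.14)&(y>-.38);Q=P[k];e=(Q-SEAT)@HY;print(np.percentile(e,[2,98]))
E
```

```text
time: 27.08
eef_pos: [0.4743, -0.2788, 0.3815]
ee_rot: [1.976, 2.44, 0.001]
force: [0.6, -0.8, 1.2]
finger_gap: 0.0426
time: 28.08
eef_pos: [0.3971, -0.2951, 0.3805]
ee_rot: [-1.977, -2.441, -0.001]
force: [1.0, 0.2, -0.2]
finger_gap: 0.0426
t 28.07 p [ 0.3971 -0.2951  0.3805] azx 102.0 ztool [ 0.     0.001 -1.   ] F [ 0.99  0.18 -0.21] T [-0.01 -0.05  0.01] gap 0.0426 q [-0.77  0.22  0.25  1.6   0.    0.59]
232 rim top in hook frame 0.003279009665491479 0.004470887215026198 0.03684339440969614
[-0.2052  0.9786 -0.016 ]
[-0.0767  0.0964]
```

View pics/side12.png

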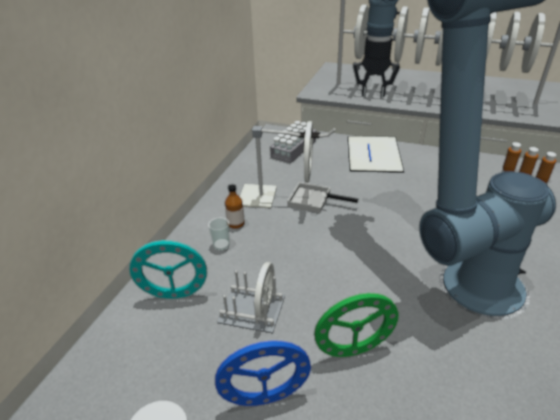

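View pics/top12a.png

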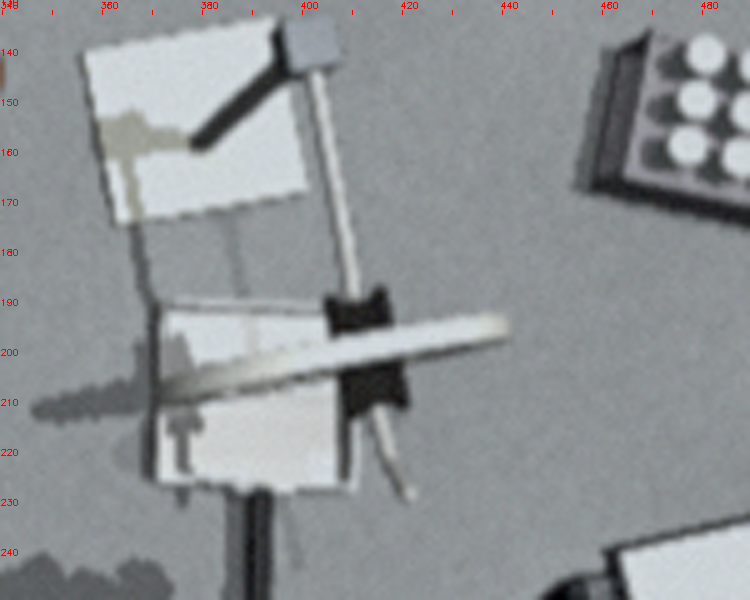

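```bash

python3 -m handwheel '[{"rx":0,"ry":0,"rz":0,"x":0,"y":0,"z":0,"jaw":0},{"rx":0,"ry":0,"rz":0,"x":0,"y":0,"z":0,"jaw":0},{"rx":0,"ry":0,"rz":0,"x":0,"y":0,"z":0,"jaw":0},{"rx":0,"ry":0,"rz":0,"x":0,"y":0,"z":0,"jaw":0},{"rx":0,"ry":0,"rz":0,"x":0,"y":0,"z":0,"jaw":0},{"rx":0,"ry":0,"rz":0,"x":0,"y":0,"z":0,"jaw":0},{"rx":0,"ry":0,"rz":0,"x":0,"y":0,"z":0,"jaw":0},{"rx":0,"ry":0,"rz":0,"x":0,"y":0,"z":0,"jaw":0}]'
python3 - <<'E'
from h import *
fs=[]
for i in range(3):
    for n in("side","top"):
        p,d=env.camera(n);cv2.imwrite(f"pics/{n}13_{i}.png",p[:,:,::-1])
for n,(u,v,w,h) in dict(side=(290,110,40,80),top=(360,180,90,40)).items():
    a=cv2.imread(f"pics/{n}12.png").astype(float)
    g=lambda m:np.float32(cv2.cvtColor(np.uint8(m),6)[v:v+h,u:u+w])
    for i in range(3):
        b=cv2.imread(f"pics/{n}13_{i}.png").astype(float);print(n,i,abs(g(a)-g(b)).mean().round(2),np.round(cv2.phaseCorrelate(g(a),g(b))[0],3))
c=SEAT+.003*HX+[0,0,-.068]
overlay("side","pics/side13_0.png","pics/side13b.png",c,12,(260,90,100,100),6)
st()
E
```

```text
time: 29.18
eef_pos: [0.3969, -0.2952, 0.3806]
ee_rot: [1.977, 2.441, 0.001]
force: [0.4, -0.6, -0.2]
finger_gap: 0.0429
side 0 0.23 [-0.003 -0.008]
side 1 0.24 [ 0.019 -0.02 ]
side 2 0.25 [-0.004 -0.023]
top 0 2.0 [-0.081  0.01 ]
top 1 2.01 [-0.11   0.011]
top 2 2.0 [-0.067  0.015]
t 29.48 p [ 0.3969 -0.2952  0.3806] azx 101.98 ztool [ 0.001  0.001 -1.   ] F [-0.15 -0.57 -0.81] T [0.01 0.03 0.  ] gap 0.0428 q [-0.77  0.22  0.25  1.6   0.    0.59]
```

View pics/side13b.png

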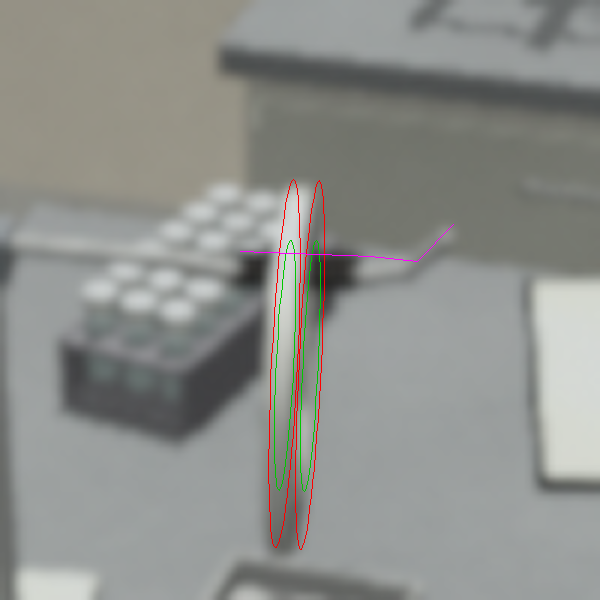

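```bash
python3 - <<'E'
from h import *
print(env.sign_off());st()
E
```

```text
the job is handed in; nothing more can be done
None
the job is handed in; nothing more can be done
```

The large wheel is hanging by its rim on the hook saddle, with the drip tray centred under it. I handed the job in at about 29.5 s; the sign-off reports no verdict.

**What I did:**
- I gripped the tray by its handle and slid it about 27 cm until it was under the hook.
- I then lifted the large wheel out of the far slot by the top of its rim. I passed the rim over the hook tip and lowered it until the force rose from -1.7 to +5.1 N, with the rim's inner edge about 1 mm above the nominal seat height. Then I opened the jaws and backed off.

**Last checks:**
- **Wheel position:** the top of the rim is about 3 mm along the hook and 4 mm sideways from the seat, with the wheel square to the hook. The side view matched a wheel centre 68 mm below the seat to within about a pixel.
- **At rest:** pictures taken over about a second showed no movement (shifts of 0.1 px or less).
- **Tray:** its outline matched the one computed for a centred tray within about a pixel. It looked unchanged after the hanging.
- **Bystanders:** the small wheel, bottle and beaker looked undisturbed in the last side view, but I did not measure them again.
- **Gripper:** it is clear, about 18 cm from the wheel on the tip side and above it.

**Disagreements:**
- Projected points sat 1–3 px off in the side view, roughly 2–6 mm. Most of it was common to hook and wheel, so I put it down to calibration.
- Frame-to-frame brightness differences were larger in the top view than in the side view, but constant, so I took them as image noise.

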